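Put the soldering set back into its foam tool tray

TASK

Clear the bench at the end of the shift: put the flux bottle, the solder spool, the screwdriver and the marker pen back into the tool tray, each fully home in the foam cut-out made for it, the bottle and the spool standing and the screwdriver with its handle in the wide part and its shaft in the narrow groove. Keep the flux bottle upright all the time, leave the small beaker and the open sensor cap where they are, and let go of everything.

Things in the scene. Friction and masses are not known exactly. Their poses are not given: they have to be found in the camera images.
- flux_bottle: white plastic dropper bottle with red band and red pointed nozzle, standing on the bench; round body 41 mm across and 76 mm high (grip it there, about 55 mm up), nozzle to 112 mm. Origin: centre of its underside, z up. About 60 g.
- solder_spool: spool of solder wire standing on its flange, 55 mm across and 38 mm high, a loose wire end on its top. Origin at the underside, 7 mm from the spool's own axis: the axis stands at x = -7 mm in this frame; z up. Grip it across the flanges. About 220 g.
- screwdriver: red-handled screwdriver, 188 mm long, lying down. Origin on its axis at its centre of mass, in the handle, 10.5 mm above what it lies on. y runs along the tool to the handle's butt at y = 68 mm; the thin steel shaft (6 mm) runs to -y, its tip at y = -121 mm. Handle 22 mm thick, y = -36 to 68 mm: grip it at the origin. It may roll about its axis. About 70 g.
- marker: white marker pen with black cap, 130 mm long, 14 to 15 mm thick, lying on the bench. Origin on its axis at the middle of its length, 7.6 mm above what it lies on; y along the pen; it may roll about this axis. Grip it at the origin. Very light (about 25 g).
- bottle_insert: fixed dark foam block 83 x 125 mm in the tray, with the smaller of the two round cut-outs: a pale-floored hole 51 mm across and 22 mm deep, for the flux bottle. Origin: centre of the hole's floor, z up; the foam's top is at z = 22 mm. The bottle is home when its origin is at this origin (5 mm play all round).
- spool_insert: fixed dark foam block 83 x 125 mm in the tray, with the larger round cut-out: a pale-floored hole 65 mm across and 14 mm deep, for the solder spool. Origin: centre of the hole's floor, z up; the foam's top is at z = 14 mm. The spool is home when its axis stands in the middle (5 mm play all round) and its underside is on the floor.
- screwdriver_insert: fixed dark foam block 83 x 252 mm (y -152 to 100), cut out in the screwdriver's outline: handle pocket y -43 to 75 mm, 32 wide, 12 deep, then a shaft groove 14 wide, 5.5 deep, to y = -130. Origin: place of the screwdriver's origin when home, y the same way, 10.5 mm above the pocket's floor; foam top at z = 1.5 mm. At y -24 to 24 the pocket is 73 wide as finger room.
- marker_insert: fixed dark foam block 83 x 252 mm (y -152 to 100) with a straight trough along y for the pen: y -73 to 73 mm, 25 wide, 8 deep. Origin: place of the pen's origin when home, 7.6 mm above the trough's floor; either way round; foam top at z = 0.4 mm. At y -24 to 24 it is 73 wide as finger room. All foam tops are 35 mm above the bench; the tray's rim is 10 mm lower.
- glass_beaker: small translucent plastic beaker, 81 x 89 mm, 102 mm high, standing behind the work: a bystander. Origin: centre of its underside, z up.
- cap_board: round green sensor cap, open side up with a circuit board in it, 87 x 94 mm, 32 mm high, behind the work: a bystander. Origin: centre of its underside, z up.

How it is judged:
At the end, for the whole second after the job is handed in: All four rest on the floor of their own cut-outs (height within 5 mm, pen 4 mm), released: bottle within 10 mm and spool within 16 mm of the middle, upright; screwdriver (handle in the wide pocket) and pen within 14 mm and 0.15 rad of their places. Beaker and cap not moved over 30 mm (horizontal distance between flux_bottle and bottle_insert below 0.01 m and z of flux_bottle in the frame of bottle_insert below 0.005 m and angle between each of flux_bottle, solder_spool's own z axis and vertical below 0.12 rad and horizontal distance between solder_spool and spool_insert below 0.016 m and z of solder_spool in the frame of spool_insert below 0.005 m and horizontal distance between screwdriver and screwdriver_insert below 0.014 m and z of screwdriver in the frame of screwdriver_insert below 0.005 m and angle between the y axis of screwdriver and the y axis of screwdriver_insert, either way round below 0.15 rad and horizontal distance between marker and marker_insert below 0.014 m and z of marker in the frame of marker_insert below 0.004 m and angle between the y axis of marker and the y axis of marker_insert, either way round below 0.15 rad and linear speed of each of flux_bottle, solder_spool, screwdriver, marker below 0.03 m/s); the robot touches nothing.
It fails at once if the flux bottle is tipped more than about 40 degrees (angle between flux_bottle's own z axis and vertical above 0.7 rad).
It fails at once if the small beaker is shoved more than 30 mm or tipped (distance of glass_beaker from where it was at the start of the episode above 0.03 m or angle between glass_beaker's own z axis and vertical above 0.4 rad).
It fails at once if the open sensor cap is shoved more than 30 mm (distance of cap_board from where it was at the start of the episode above 0.03 m).
It also fails if it takes over 115 s, if anything falls off the work surface, if the arm or the gripper's body presses on something with over 40 N, if the wrist force passes 120 N, or if a joint passes its speed limit or range.

ROBOT

A 7-joint arm with a two-finger parallel gripper is mounted at the origin on a cart in front of the work surface, level with it; the furniture and walls round the work are solid. World frame = base frame: x ahead of the robot, y to its left, z up, the work surface at z = 0. Lengths are in m, angles in rad, forces in N, time in s.
With the tool pointing down it reaches from about 0.4 to 0.875 m from the base axis. Payload 6.5 kg.
Tool frame: the origin (TCP) lies on the centre line of the jaws, within the pads' length; the fingertips stand 11 mm ahead of it and the grasp point (between the pads) lies 8 mm behind it; z points along the fingers, y is the line along which they close (so a half turn about z gives the same grasp; the last joint's range is limited). The gripper opens to 88 mm and grips with 3 to 60 N. Pads are 18 mm wide; open, the fingers measure 123 mm over their backs; the gripper's body (75 mm by 187 mm) begins 45 mm behind the grasp point.
Start: joints at [-0.066, 0.536, -0.004, 1.538, 0.003, 1.067, -0.071], TCP at [0.65, 0, 0.25] pointing down, gripper open.
Joint ranges: [-2.7, 2.7], [-0.37, 2.16], [-1.27, 1.26], [0.24, 2.4], [-1.31, 4.45], [0.19, 1.91], [-2.76, 2.76]. Speed limits (rad/s): [2.39, 2.39, 3.14, 3.14, 3.14, 3.14, 3.14].

INTERFACE

Orientations are given as [roll, pitch, yaw] about the fixed x, y, z axes, in that order (R = Rz(yaw) Ry(pitch) Rx(roll)).
In Python, from bench import r gives the robot as it stands. The module is installed in compiled form; this text tells all that it offers.
- The arm moves only by the tool arm_command, never from a script. Its argument "targets" is a list of rows, each an object with "xyz": the shift along the tool's x, y, z in m, a list of three; "roll": the turn about the tool's z in rad. In form: [{"xyz": [dx, dy, dz], "roll": roll}, ...]. A call has 1 to 8 rows; each row is the pose to reach, as a shift and turn from the pose commanded when the call began, along the tool's axes at that moment; what a row does not reach only later rows make up. A row lasts 1/12 s, in which the tool goes at most 41.7 mm and 7.16 degrees, less where a joint would pass 70% of its speed; a pose out of reach is approached as far as the arm can. A call with a gripper value outside its range is refused whole. "claw" is the closure, from 0 (fully open) to 1 (shut), set as the call begins (left out, the last holds). The fingers move at their own pace and stop on an object; "squeeze" is the grip in N (left out, the last holds). Time passes only in rows, so rows that repeat a pose let the fingers close. It gives the time, the measured TCP pose, the force, the opening and the grip force at its end, in the units of the state.
- r.read_state(): the state, without advancing time (a new reading comes with each control period).
- r.grab_frame(name): name is "scene" or "side" or "wrist"; returns a dict with "frame" (384x512x3 uint8, red, green, blue), "camera_matrix" (3x3 intrinsics, pixels), "world_from_camera" (4x4, takes a point from camera to world coordinates); the wrist camera has in their place "T_tool_cam" (4x4, takes a point from camera to tool coordinates, whose origin is the TCP and whose axes are the flange's). Camera axes: x right, y down, z forward; pixel columns grow to the right and rows downward; lengths in m; the calibration is good to about 2 mm. A picture is of the moment at which its call begins: read the wrist's pose just before it. There is no depth.
- r.finish_job(): hands the job in; it is judged then, once.
The state is a dict: "time_s": time; "qpos": joint angles; "joint_vel": joint speeds; "joint_efforts": joint torques, N m; "ee_pos": TCP position; "eef_rot": TCP orientation; "contact_force": force on the tool from outside, world axes, zero at the start; "ft_torque": the same for the moment, N m; "grip_width": opening from 0.0 (shut) to 1.0 (fully open); "grasp_force": force on a finger pad.
Only numpy, scipy, OpenCV 4.12 (cv2) and the standard library are available. Lean on these libraries where they do the work, as an engineer would, in place of code of your own. Each camera call takes 0.05 s, during which the arm holds its last target. There are 200 camera calls.

## Working session

There is one attempt and no reset: what is moved stays moved. The work goes in short steps, Python scripts to look and compute and a tool call to move; the robot and the scene stay as the last step left them, time stands still between calls to the robot, and variables do not carry over. Pictures are saved under pics/ and viewed, at most 14 in all, crops included, and the job is handed in when it is done.

Besides the shell and the picture viewer there is one more tool, called after "Request:" by a JSON object that holds its "name" and its "arguments". arm_command: Moves the arm, as the interface text tells. Its arguments: {"type":"object","properties":{"targets":{"type":"array"},"claw":{"type":"number"},"squeeze":{"type":"number"}},"required":["targets"]}

```bash
mkdir -p pics; cat > h.py <<'E'
import numpy as np, cv2, pickle
from bench import r
from scipy.spatial.transform import Rotation as R
def grab(n,f):
    s=r.read_state(); d=r.grab_frame(n); cv2.imwrite(f'pics/{f}.png',d['frame'][:,:,::-1])
    T=np.eye(4)
    if n=='wrist':
        T[:3,:3]=R.from_euler('xyz',s['eef_rot']).as_matrix(); T[:3,3]=s['ee_pos']; T=T@d['T_tool_cam']
    else: T=d['world_from_camera']
    pickle.dump((d['camera_matrix'],T),open(f'pics/{f}.pkl','wb'))
def px(f,u,v,z):
    K,T=pickle.load(open(f'pics/{f}.pkl','rb'))
    d=T[:3,:3]@np.linalg.solve(K,[u,v,1.]); o=T[:3,3]
    return (o+d*(z-o[2])/d[2]).round(4)
E
python3 -c "
from h import *
for n in ['scene','side','wrist']: grab(n,n+'0')
print(r.read_state())
for n in ['scene','side','wrist']: print(n,pickle.load(open('pics/'+n+'0.pkl','rb')))
"; python3 -c "
import cv2,numpy as np
a=[cv2.imread('pics/%s0.png'%n) for n in ['scene','side','wrist']]
"
```

```text
{'time_s': 0.15, 'qpos': array([-0.06619446,  0.53699029, -0.00441746,  1.53859679,  0.00257414,
        1.06729843, -0.07116897]), 'joint_vel': array([-0.00043196, -0.00023387, -0.00023366, -0.00400717, -0.00056137,
       -0.00068906, -0.00170595]), 'joint_efforts': array([ 1.87267411e-03, -5.71325254e+01,  9.91865471e-01, -2.51826882e+01,
       -5.61970426e-02,  1.52406085e-02,  1.04863441e-04]), 'ee_pos': array([ 6.49563391e-01, -1.42366078e-05,  2.49060981e-01]), 'eef_rot': array([-3.14030828e+00,  8.48750659e-05,  1.57086250e+00]), 'contact_force': array([ 0.49846704,  0.12888268, -0.191877  ]), 'ft_torque': array([ 0.03571666,  0.03551316, -0.00924591]), 'grasp_force': 0.0, 'grip_width': 0.9953992955678904}
scene (array([[443.30873145,   0.        , 256.42429024],
       [  0.        , 443.30873145, 192.01848757],
       [  0.        ,   0.        ,   1.        ]]), array([[ 0.78678198, -0.39472725,  0.47451504,  0.09342744],
       [-0.6172075 , -0.50984746,  0.59925826, -0.50942297],
       [ 0.00538672, -0.76435984, -0.64476741,  0.72255251],
       [ 0.        ,  0.      
[... 243 characters left out ...]
.32509203],
       [-0.37019864, -0.50781704,  0.77786555, -0.60422121],
       [-0.01533221, -0.83390346, -0.55169733,  0.5874827 ],
       [ 0.        ,  0.        ,  0.        ,  1.        ]]))
wrist (array([[335.99837096,   0.        , 255.0115489 ],
       [  0.        , 335.99837096, 187.19538974],
       [  0.        ,   0.        ,   1.        ]]), array([[ 9.99999856e-01,  2.01312155e-04, -4.97419161e-04,
         6.48901301e-01],
       [ 4.24447000e-05, -9.53731961e-01, -3.00658185e-01,
         7.87734012e-02],
       [-5.34930699e-04,  3.00658121e-01, -9.53731832e-01,
         3.83751300e-01],
       [ 0.00000000e+00,  0.00000000e+00,  0.00000000e+00,
         1.00000000e+00]]))
```

View pics/scene0.png

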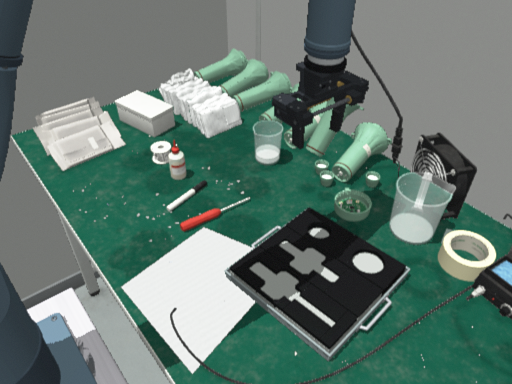

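View pics/wrist0.png

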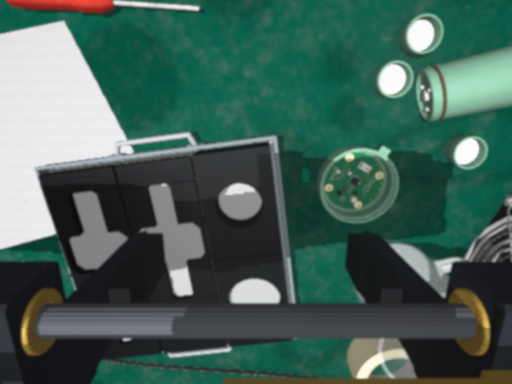

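View pics/side0.png

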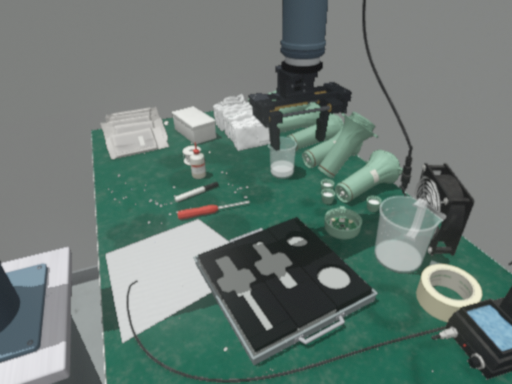

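```bash
python3 -c "
from h import *
P=[('bottle base',0,(178,177),(198,176)),('bottle shoulder',.076,(177,153),(197,155)),('spool top',.038,(161,147),(191,150)),('mk end',.0076,(169,208),(177,199)),('mk cap',.0076,(206,184),(216,184)),
('sd butt',.0105,(182,225),(178,212)),('sd neck',.0105,(220,211),(217,207)),('sd tip',.0105,(250,199),(249,203)),
('b hole top',.035,(317,233),(297,241)),('sp hole',.021,(368,262),(334,277)),('mk end1',.027,(284,245),(259,244)),('mk end2',.027,(335,280),(291,285)),('sd pkt end',.023,(254,266),(223,259)),('sd groove end',.03,(334,324),(269,327)),('beaker',0,(266,160),(282,174)),('cap',0.03,(353,203),(343,217))]
for n,z,a,b in P: print(n,px('scene0',*a,z),px('side0',*b,z))
print('wrist hole b',px('wrist0',240,203,.02),'mk end',px('wrist0',160,185,.027),'sd end',px('wrist0',88,192,.023),'cap',px('wrist0',359,184,.015),'shaft tip',px('wrist0',199,8,.0105),'rim TL',px('wrist0',38,169,.025),px('wrist0',276,137,.025))
"
python3 -c "
import cv2;a=cv2.imread('pics/scene0.png')[120:240,130:290]
b=cv2.imread('pics/scene0.png')[200:350,220:420]
cv2.imwrite('pics/c1.png',cv2.vconcat([cv2.resize(a,(400,300),interpolation=2),cv2.resize(b,(400,300),interpolation=2)]))"
```

```text
bottle base [0.4999 0.3366 0.    ] [0.503  0.3387 0.    ]
bottle shoulder [0.5051 0.3341 0.076 ] [0.5054 0.3284 0.076 ]
spool top [0.5093 0.4348 0.038 ] [0.5095 0.4369 0.038 ]
mk end [0.4174 0.2365 0.0076] [0.4196 0.2348 0.0076]
mk cap [0.5374 0.2589 0.0076] [0.5374 0.2644 0.0076]
sd butt [0.4107 0.1645 0.0105] [0.4099 0.1729 0.0105]
sd neck [0.5062 0.1503 0.0105] [0.5077 0.1545 0.0105]
sd tip [0.5887 0.1412 0.0105] [0.5901 0.1386 0.0105]
b hole top [ 0.6182 -0.0594  0.035 ] [ 0.6258 -0.0652  0.035 ]
sp hole [ 0.6537 -0.1757  0.021 ] [ 0.6533 -0.1751  0.021 ]
mk end1 [ 0.5437 -0.0368  0.027 ] [ 0.5488 -0.0339  0.027 ]
mk end2 [ 0.5618 -0.1696  0.027 ] [ 0.5624 -0.1655  0.027 ]
sd pkt end [ 0.4597 -0.0407  0.023 ] [ 0.4626 -0.0435  0.023 ]
sd groove end [ 0.4866 -0.2396  0.03  ] [ 0.4851 -0.2373  0.03  ]
beaker [0.7309 0.254  0.    ] [0.7377 0.2507 0.    ]
cap [ 0.7584 -0.0368  0.03  ] [ 0.7681 -0.0269  0.03  ]
wrist hole b [ 0.6314 -0.055   0.02  ] mk end [ 0.5431 -0.0312  0.027 ] sd end [ 0.4598 -0.0407  0.023 ] cap [ 0.768  -0.0336  0.015 ] shaft tip [0.5928 0.1485 0.0105] rim TL [ 0.4098 -0.0134  0.025 ] [0.6712 0.022  0.025 ]
```

View pics/c1.png

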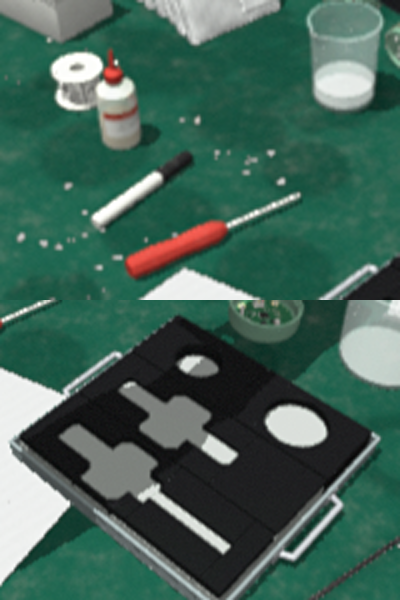

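The crop shows the spool behind the bottle, then the pen and the screwdriver. The tray is turned about 0.13 rad, with its pockets visible. I'll move above the bottle.

Request:
{"name": "arm_command", "arguments": {"targets": [{"xyz": [0.03, -0.013, 0], "roll": 0}, {"xyz": [0.065, -0.028, 0], "roll": 0}, {"xyz": [0.1, -0.043, 0], "roll": 0}, {"xyz": [0.135, -0.058, 0], "roll": 0}, {"xyz": [0.17, -0.073, 0], "roll": 0}, {"xyz": [0.2, -0.087, 0], "roll": 0}, {"xyz": [0.235, -0.102, 0], "roll": 0}, {"xyz": [0.27, -0.117, 0], "roll": 0}], "claw": 0}}

```text
time_s: 0.82
ee_pos: [0.532, 0.2711, 0.2496]
eef_rot: [-3.141, 0.0, 1.57]
contact_force: [0.8, 0.4, 0.1]
grip_width: 0.995
grasp_force: 0.0
```

Request:
{"name": "arm_command", "arguments": {"targets": [{"xyz": [0.03, -0.013, 0], "roll": 0}, {"xyz": [0.055, -0.023, 0], "roll": 0}, {"xyz": [0.065, -0.028, 0], "roll": 0}, {"xyz": [0.065, -0.028, 0], "roll": 0}, {"xyz": [0.065, -0.028, 0], "roll": 0}]}}

```text
time_s: 1.23
ee_pos: [0.5055, 0.3338, 0.2494]
eef_rot: [3.142, 0.001, 1.571]
contact_force: [0.7, -0.6, 0.3]
grip_width: 0.998
grasp_force: 0.0
```

```bash
cat >> h.py <<'E'
def to(x,y,z,yaw=None):
    """tool shift and roll from the measured pose to a world pose (tool down)"""
    s=r.read_state(); Rm=R.from_euler('xyz',s['eef_rot']).as_matrix(); th=np.arctan2(Rm[1,0],Rm[0,0])
    d=Rm.T@(np.array([x,y,z])-s['ee_pos']); ro=0 if yaw is None else (th-yaw+np.pi)%(2*np.pi)-np.pi
    print('t',round(s['time_s'],2),'tcp',s['ee_pos'].round(4),'yaw',round(th,3),'grip',round(s['grip_width'],3),round(s['grasp_force'],1),'F',s['contact_force'].round(1),'-> shift',d.round(4),'roll',round(ro,3))
E
python3 -c "
from h import *
grab('wrist','w1'); to(.504,.335,.06); print(px('scene0',415,228,0),px('scene0',420,180,.13))"
```

```text
t 1.28 tcp [0.5062 0.3326 0.2495] yaw 1.568 grip 1.0 0.0 F [ 0.  -0.8  0.9] -> shift [ 0.0027 -0.0023  0.1895] roll 0
[ 0.8355 -0.1639  0.    ] [ 0.8322 -0.1424  0.13  ]
```

View pics/w1.png

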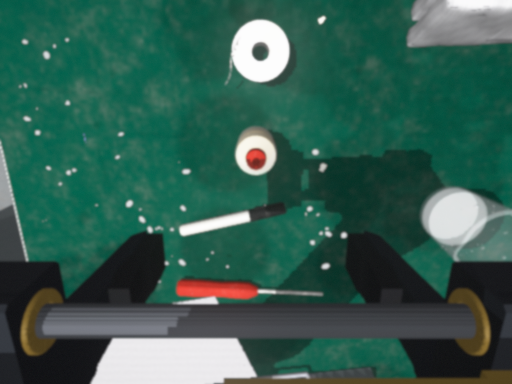

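The view shows the spool at (261,50), the bottle nozzle at (256,158), the pen from (181,230) to (286,208) and the screwdriver from (177,288) to (322,294).

```bash
python3 -c "
from h import *
for n,u,v,z in [('nozzle',256,158,.11),('shoulder',256,155,.076),('spool',261,50,.038),('mk1',181,230,.0076),('mk2',286,208,.0076),('butt',177,288,.0105),('neck',258,291,.0105),('tip',322,294,.0105)]: print(n,px('w1',u,v,z))"
```

```text
nozzle [0.5058 0.3514 0.11  ]
shoulder [0.5059 0.3467 0.076 ]
spool [0.5108 0.4408 0.038 ]
mk1 [0.4144 0.2386 0.0076]
mk2 [0.5422 0.2673 0.0076]
butt [0.4045 0.1582 0.0105]
neck [0.5089 0.1536 0.0105]
tip [0.5919 0.149  0.0105]
```

```bash
python3 -c "
from h import *
print(px('scene0',174.5,143,.112))
im=cv2.imread('pics/scene0.png').astype(int); sd=cv2.imread('pics/side0.png').astype(int)
for n,im,box in [('scene0',im,(160,190,135,160)),('side0',sd,(185,210,140,165))]:
    s=im[box[2]:box[3],box[0]:box[1]]; m=(s[:,:,2]>120)&(s[:,:,1]<90); v,u=np.nonzero(m)
    t=v.min(); print(n,u[v==t].mean()+box[0],t+box[2],px(n,u[v==t].mean()+box[0],t+box[2],.112))
"
```

```text
[0.4989 0.3279 0.112 ]
scene0 174.0 140 [0.5047 0.3402 0.112 ]
side0 195.0 144 [0.5032 0.3272 0.112 ]
```

Request:
{"name": "arm_command", "arguments": {"targets": [{"xyz": [0.0145, 0, 0.015], "roll": 0}, {"xyz": [0.0145, 0, 0.04], "roll": 0}, {"xyz": [0.0145, 0, 0.07], "roll": 0}, {"xyz": [0.0145, 0, 0.1], "roll": 0}, {"xyz": [0.0145, 0, 0.13], "roll": 0}, {"xyz": [0.0145, 0, 0.16], "roll": 0}, {"xyz": [0.0145, 0, 0.18], "roll": 0}, {"xyz": [0.0145, 0, 0.188], "roll": 0}]}}

```text
time_s: 1.95
ee_pos: [0.505, 0.3453, 0.0585]
eef_rot: [-3.138, 0.005, 1.567]
contact_force: [-0.3, -0.7, 0.1]
grip_width: 1.001
grasp_force: 0.0
```

```bash
python3 -c "
from h import *
grab('wrist','w2'); grab('side','s2'); to(.506,.347,.06)
a=cv2.imread('pics/w2.png');b=cv2.imread('pics/s2.png')[80:230,110:310]
cv2.imwrite('pics/c2.png',cv2.hconcat([cv2.resize(a,(400,300)),cv2.resize(b,(400,300),interpolation=2)]))"
```

```text
t 2.05 tcp [0.5054 0.3469 0.0605] yaw 1.568 grip 1.0 0.0 F [-1.   0.7  0.2] -> shift [0.0001 0.0006 0.0005] roll 0
```

View pics/c2.png

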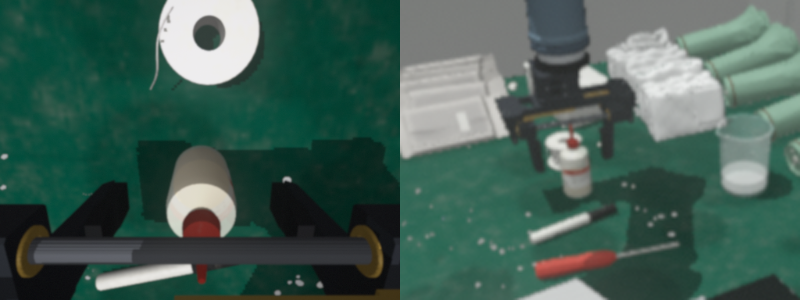

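The bottle stands between the jaws, with its shoulder circle at about (257,269) in full-size pixels.

```bash
python3 -c "
from h import *
print(px('w2',257,269,.076),px('w2',257,262,.076),'spool',px('w2',268,43,.038))"
```

```text
[0.5052 0.3531 0.076 ] [0.5052 0.3563 0.076 ] spool [0.5101 0.4394 0.038 ]
```

Request:
{"name": "arm_command", "arguments": {"targets": [{"xyz": [0, 0, 0], "roll": 0}, {"xyz": [0, 0, 0], "roll": 0}, {"xyz": [0, 0, 0], "roll": 0}, {"xyz": [0, 0, 0], "roll": 0}, {"xyz": [0, 0, 0], "roll": 0}, {"xyz": [0, 0, 0], "roll": 0}, {"xyz": [0, 0, 0], "roll": 0}, {"xyz": [0, 0, 0], "roll": 0}], "claw": 1, "squeeze": 15}}

```text
time_s: 2.72
ee_pos: [0.505, 0.3496, 0.0619]
eef_rot: [3.141, -0.0, 1.571]
contact_force: [-0.1, -0.3, 1.1]
grip_width: 0.451
grasp_force: 15.0
```

Request:
{"name": "arm_command", "arguments": {"targets": [{"xyz": [0, 0, -0.01], "roll": 0}, {"xyz": [0, 0, -0.03], "roll": 0}, {"xyz": [0, 0, -0.055], "roll": 0}, {"xyz": [0, 0, -0.08], "roll": 0}, {"xyz": [0, 0, -0.1], "roll": 0}, {"xyz": [-0.01, 0.003, -0.115], "roll": 0}, {"xyz": [-0.03, 0.009, -0.12], "roll": 0}, {"xyz": [-0.06, 0.018, -0.12], "roll": 0}]}}

```text
time_s: 3.38
ee_pos: [0.5229, 0.2917, 0.184]
eef_rot: [3.139, -0.003, 1.575]
contact_force: [0.4, -0.0, -0.4]
grip_width: 0.453
grasp_force: 15.0
```

```bash
python3 -c "
from h import *
to(.6305,-.0585,.18)
a=cv2.imread('pics/wrist0.png')[130:310,30:300]
cv2.imwrite('pics/c3.png',cv2.resize(a,None,fx=2.9,fy=2.9,interpolation=2))"
```

```text
t 3.38 tcp [0.5229 0.2917 0.184 ] yaw 1.575 grip 0.453 15.0 F [ 0.4 -0.  -0.4] -> shift [-0.3507  0.106   0.003 ] roll 0
```

View pics/c3.png

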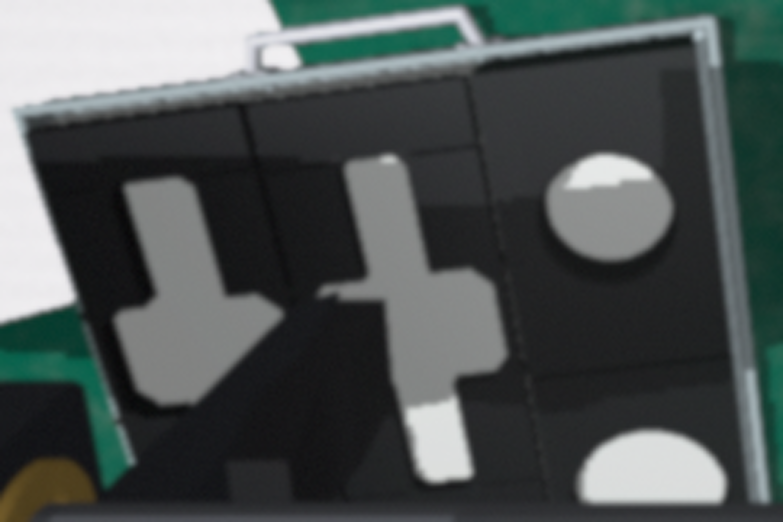

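```bash
python3 -c "
from h import *
def q(u,v,z): return px('wrist0',30+u/2.9,130+v/2.9,z)
print('b',q(606,153,.035),q(612,262,.013),q(546,205,.013),q(674,205,.013),q(546,205,.035),q(674,205,.035))
print('s',q(650,430,.035),q(580,490,.021),q(727,490,.021))
print('m',q(375,157,.035),q(445,481,.027),'corner notches',q(427,272,.035),q(457,377,.027))
print('sd',q(155,178,.035), 'side edges',q(123,190,.023),q(193,190,.023))
"
```

```text
b [ 0.6313 -0.0261  0.035 ] [ 0.632  -0.0796  0.013 ] [ 0.6057 -0.0547  0.013 ] [ 0.6574 -0.0547  0.013 ] [ 0.6082 -0.0468  0.035 ] [ 0.6569 -0.0468  0.035 ]
s [ 0.6477 -0.1448  0.035 ] [ 0.6171 -0.1838  0.021 ] [ 0.6812 -0.1838  0.021 ]
m [ 0.5448 -0.0277  0.035 ] [ 0.56  -0.175  0.027] corner notches [ 0.5611 -0.0744  0.035 ] [ 0.5681 -0.1249  0.027 ]
sd [ 0.4612 -0.036   0.035 ] side edges [ 0.4415 -0.0449  0.023 ] [ 0.4689 -0.0449  0.023 ]
```

Request:
{"name": "arm_command", "arguments": {"targets": [{"xyz": [-0.035, 0.0105, 0], "roll": 0}, {"xyz": [-0.07, 0.021, 0], "roll": 0}, {"xyz": [-0.105, 0.0315, 0], "roll": 0}, {"xyz": [-0.14, 0.042, 0], "roll": 0}, {"xyz": [-0.175, 0.0525, 0], "roll": 0}, {"xyz": [-0.21, 0.063, 0], "roll": 0}, {"xyz": [-0.245, 0.0735, 0], "roll": 0}, {"xyz": [-0.275, 0.083, 0], "roll": 0}]}}

```text
time_s: 4.05
ee_pos: [0.6059, 0.0104, 0.182]
eef_rot: [-3.141, 0.001, 1.569]
contact_force: [0.9, -0.5, -0.5]
grip_width: 0.455
grasp_force: 15.0
```

Request:
{"name": "arm_command", "arguments": {"targets": [{"xyz": [-0.03, 0.01, 0], "roll": 0}, {"xyz": [-0.05, 0.017, 0], "roll": 0}, {"xyz": [-0.065, 0.022, 0], "roll": 0}, {"xyz": [-0.073, 0.025, 0], "roll": 0}, {"xyz": [-0.075, 0.025, 0], "roll": 0}, {"xyz": [-0.075, 0.025, 0], "roll": 0}]}}

```text
time_s: 4.55
ee_pos: [0.6306, -0.0607, 0.1817]
eef_rot: [-3.141, -0.0, 1.57]
contact_force: [-0.9, 0.6, -0.4]
grip_width: 0.451
grasp_force: 15.0
```

```bash
python3 -c "
from h import *
to(.6305,-.0585,.073)
for n in ['scene','side']: grab(n,n+'3')
a=cv2.imread('pics/scene3.png')[120:320,210:410];b=cv2.imread('pics/side3.png')[130:330,170:370]
cv2.imwrite('pics/c4.png',cv2.hconcat([cv2.resize(x,(400,400),interpolation=2) for x in (a,b)]))"
```

```text
t 4.55 tcp [ 0.6306 -0.0607  0.1817] yaw 1.57 grip 0.451 15.0 F [-0.9  0.6 -0.4] -> shift [0.0022 0.     0.1087] roll 0
```

View pics/c4.png

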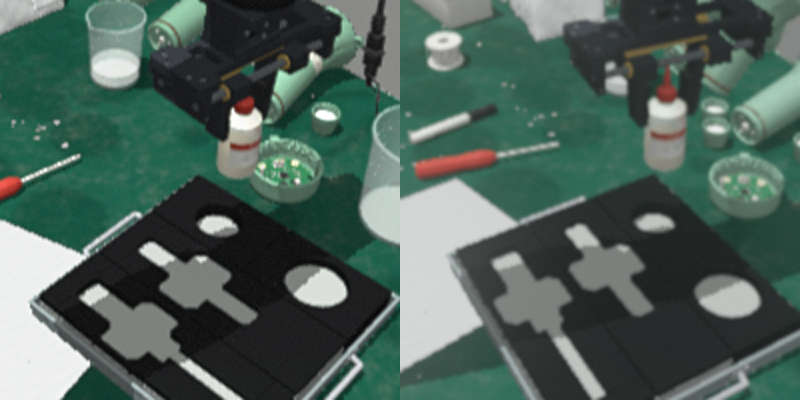

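```bash
python3 -c "
from h import *
print(px('scene3',329.5,208.5,.12)+np.array([.0127,.016,0]),px('side3',302,214,.12)+np.array([.0074,.019,0]))"
```

```text
[ 0.6345 -0.0645  0.12  ] [ 0.633  -0.0606  0.12  ]
```

Request:
{"name": "arm_command", "arguments": {"targets": [{"xyz": [0.003, 0.001, 0.01], "roll": 0}, {"xyz": [0.005, 0.001, 0.03], "roll": 0}, {"xyz": [0.005, 0.001, 0.05], "roll": 0}, {"xyz": [0.005, 0.001, 0.065], "roll": 0}, {"xyz": [0.005, 0.001, 0.075], "roll": 0}, {"xyz": [0.005, 0.001, 0.08], "roll": 0}, {"xyz": [0.005, 0.001, 0.08], "roll": 0}]}}

```text
time_s: 5.23
ee_pos: [0.6312, -0.0547, 0.1005]
eef_rot: [-3.14, -0.0, 1.572]
contact_force: [-0.2, -0.3, 0.6]
grip_width: 0.449
grasp_force: 15.0
```

```bash
python3 -c "
from h import *
to(.6315,-.055,.0735)
for n in ['scene','side']: grab(n,n+'4')
a=cv2.imread('pics/scene4.png')[180:280,270:370];b=cv2.imread('pics/side4.png')[190:290,250:350]
cv2.imwrite('pics/c5.png',cv2.hconcat([cv2.resize(x,(400,400),interpolation=2) for x in (a,b)]))"
```

```text
t 5.23 tcp [ 0.6312 -0.0547  0.1005] yaw 1.572 grip 0.449 15.0 F [-0.2 -0.3  0.6] -> shift [-0.0003  0.0003  0.027 ] roll 0
```

View pics/c5.png

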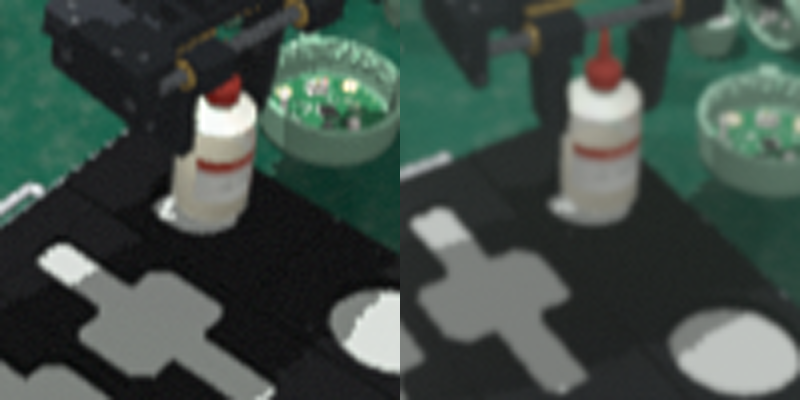

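```bash
cat >> h.py <<'E'
def circ(f,im,c,rad,col,S,o):
    K,T=pickle.load(open(f'pics/{f}.pkl','rb')); t=np.linspace(0,2*np.pi,60)
    P=np.c_[c[0]+rad*np.cos(t),c[1]+rad*np.sin(t),0*t+c[2]]; p=(P-T[:3,3])@T[:3,:3]@K.T; p=p[:,:2]/p[:,2:]
    cv2.polylines(im,[np.int32(((p-o+.5)*S)*16)],True,col,1,cv2.LINE_AA,4)
E
python3 -c "
from h import *
out=[]
for n,(u,v) in [('scene3',(295,205)),('scene4',(295,190)),('side3',(275,215)),('side4',(275,200))]:
    im=cv2.resize(cv2.imread(f'pics/{n}.png')[v:v+50,u:u+60],None,fx=6,fy=6,interpolation=2); o=np.array([u,v])
    circ(n,im,(.6315,-.053,.035),.0255,(0,255,255),6,o)
    if n[-1]=='4': circ(n,im,(.6315,-.0547,.0395),.0205,(0,0,255),6,o)
    out.append(im)
cv2.imwrite('pics/c6.png',cv2.vconcat([cv2.hconcat(out[:2]),cv2.hconcat(out[2:])]))"
```

```text
(no output)
```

View pics/c6.png

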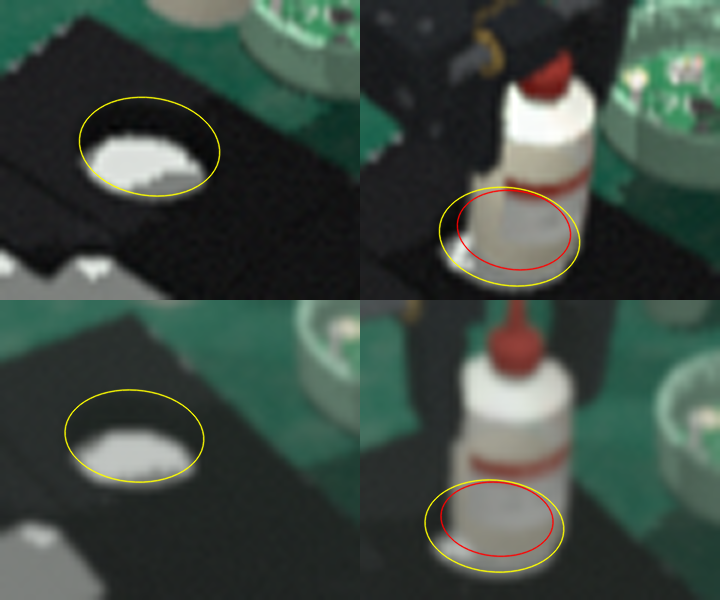

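The yellow predicted rim fits the hole in both views. The bottle sits about 3 mm to the right of the red prediction. I'll make a small correction and lower while watching the force.

Request:
{"name": "arm_command", "arguments": {"targets": [{"xyz": [0.001, -0.001, 0], "roll": 0}, {"xyz": [0.0015, -0.002, 0.003], "roll": 0}, {"xyz": [0.0015, -0.002, 0.006], "roll": 0}, {"xyz": [0.0015, -0.002, 0.009], "roll": 0}, {"xyz": [0.0015, -0.002, 0.012], "roll": 0}, {"xyz": [0.0015, -0.002, 0.012], "roll": 0}, {"xyz": [0.0015, -0.002, 0.012], "roll": 0}]}}

```text
time_s: 5.92
ee_pos: [0.6304, -0.0533, 0.09]
eef_rot: [3.141, -0.001, 1.572]
contact_force: [0.7, 0.5, -0.3]
grip_width: 0.452
grasp_force: 15.0
```

Request:
{"name": "arm_command", "arguments": {"targets": [{"xyz": [0, 0, 0.003], "roll": 0}, {"xyz": [0, 0, 0.007], "roll": 0}, {"xyz": [0, 0, 0.01], "roll": 0}, {"xyz": [0, 0, 0.012], "roll": 0}, {"xyz": [0, 0, 0.012], "roll": 0}]}}

```text
time_s: 6.33
ee_pos: [0.6296, -0.0539, 0.0768]
eef_rot: [-3.141, -0.0, 1.571]
contact_force: [1.0, 0.4, -1.1]
grip_width: 0.452
grasp_force: 15.0
```

Request:
{"name": "arm_command", "arguments": {"targets": [{"xyz": [0, 0, 0.001], "roll": 0}, {"xyz": [0, 0, 0.002], "roll": 0}, {"xyz": [0, 0, 0.003], "roll": 0}, {"xyz": [0, 0, 0.003], "roll": 0}]}}

```text
time_s: 6.67
ee_pos: [0.6301, -0.054, 0.0746]
eef_rot: [3.141, 0.0, 1.571]
contact_force: [1.0, 0.4, 1.1]
grip_width: 0.45
grasp_force: 15.0
```

Request:
{"name": "arm_command", "arguments": {"targets": [{"xyz": [0, 0, 0], "roll": 0}, {"xyz": [0, 0, 0], "roll": 0}, {"xyz": [0, 0, 0], "roll": 0}, {"xyz": [0, 0, 0], "roll": 0}, {"xyz": [0, 0, 0], "roll": 0}, {"xyz": [0, 0, 0], "roll": 0}], "claw": 0.3}}

```text
time_s: 7.17
ee_pos: [0.6299, -0.0542, 0.0747]
eef_rot: [-3.141, 0.0, 1.571]
contact_force: [-0.6, -0.0, -0.1]
grip_width: 0.699
grasp_force: 0.0
```

Request:
{"name": "arm_command", "arguments": {"targets": [{"xyz": [0, 0, -0.01], "roll": 0}, {"xyz": [0, 0, -0.03], "roll": 0}, {"xyz": [0, 0, -0.06], "roll": 0}, {"xyz": [0, 0, -0.09], "roll": 0}, {"xyz": [0, 0, -0.12], "roll": 0}, {"xyz": [0, 0, -0.145], "roll": 0}, {"xyz": [0.01, 0, -0.155], "roll": 0}, {"xyz": [0.03, 0, -0.155], "roll": 0}], "claw": 0.1}}

```text
time_s: 7.83
ee_pos: [0.6317, -0.0266, 0.2334]
eef_rot: [3.136, 0.002, 1.566]
contact_force: [0.8, 0.2, -0.2]
grip_width: 0.897
grasp_force: 0.0
```

```bash
python3 -c "
from h import *
to(.511,.439,.028)
grab('scene','scene5');grab('wrist','w5')
a=cv2.imread('pics/scene5.png')[140:290,240:390];b=cv2.imread('pics/w5.png')
cv2.imwrite('pics/c7.png',cv2.hconcat([cv2.resize(a,(384,384),interpolation=2),b[:,100:]]))"
```

```text
t 7.83 tcp [ 0.6317 -0.0266  0.2334] yaw 1.566 grip 0.897 0.0 F [ 0.8  0.2 -0.2] -> shift [ 0.4654 -0.1241  0.2039] roll 0
```

View pics/c7.png

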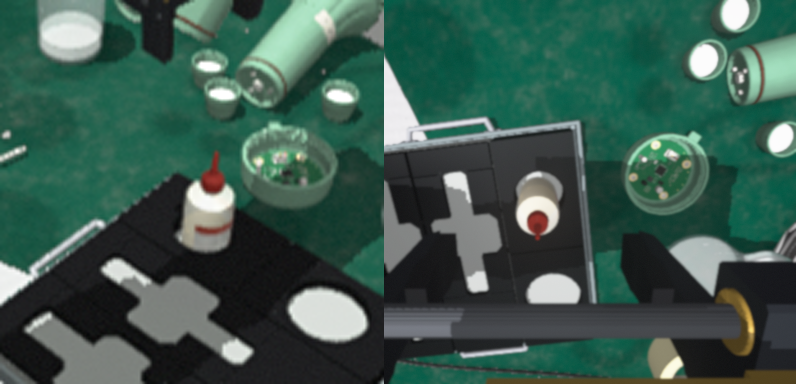

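Request:
{"name": "arm_command", "arguments": {"targets": [{"xyz": [0.035, -0.009, 0], "roll": 0}, {"xyz": [0.075, -0.02, 0], "roll": 0}, {"xyz": [0.115, -0.031, 0], "roll": 0}, {"xyz": [0.155, -0.041, 0], "roll": 0}, {"xyz": [0.195, -0.052, 0], "roll": 0}, {"xyz": [0.235, -0.063, 0], "roll": 0}, {"xyz": [0.275, -0.073, 0], "roll": 0}, {"xyz": [0.31, -0.082, 0], "roll": 0}], "claw": 0}}

```text
time_s: 8.6
ee_pos: [0.5462, 0.2883, 0.2287]
eef_rot: [-3.14, 0.001, 1.572]
contact_force: [-0.1, 0.7, -0.9]
grip_width: 1.004
grasp_force: 0.0
```

Request:
{"name": "arm_command", "arguments": {"targets": [{"xyz": [0.035, -0.009, 0], "roll": 0}, {"xyz": [0.07, -0.019, 0], "roll": 0}, {"xyz": [0.105, -0.028, 0.02], "roll": 0}, {"xyz": [0.13, -0.035, 0.04], "roll": 0}, {"xyz": [0.148, -0.039, 0.06], "roll": 0}, {"xyz": [0.152, -0.04, 0.08], "roll": 0}, {"xyz": [0.152, -0.04, 0.1], "roll": 0}, {"xyz": [0.152, -0.04, 0.1], "roll": 0}]}}

```text
time_s: 9.27
ee_pos: [0.505, 0.4359, 0.1242]
eef_rot: [-3.135, 0.006, 1.572]
contact_force: [-0.3, -1.1, -0.1]
grip_width: 0.997
grasp_force: 0.0
```

```bash
python3 -c "
from h import *
print('sp hole',px('w5',269,273,.035),px('w5',243,292,.021),px('w5',296,292,.021),'mk',px('w5',172,172,.035),px('w5',194,291,.027))
grab('wrist','w6'); to(.5105,.439,.029)
im=cv2.imread('pics/w6.png').astype(int); m=(im.min(2)>185)
n,l,st,c=cv2.connectedComponentsWithStats(m.astype(np.uint8))
for i in range(1,n):
    if st[i,4]>300: print(st[i],c[i].round(1),px('w6',*c[i],.038),px('w6',st[i,0]+st[i,2]/2,st[i,1]+st[i,3]/2,.038))
"
```

```text
sp hole [ 0.647  -0.1445  0.035 ] [ 0.6171 -0.1789  0.021 ] [ 0.6803 -0.1789  0.021 ] mk [ 0.5464 -0.0275  0.035 ] [ 0.5599 -0.1734  0.027 ]
t 9.32 tcp [0.5064 0.4362 0.1267] yaw 1.571 grip 0.995 0.0 F [-0.2 -0.2 -0.1] -> shift [0.0033 0.0046 0.0976] roll 0
[   0    0  121   32 3225] [55.1 13.4] [0.3852 0.5522 0.038 ] [0.3882 0.5509 0.038 ]
[123   0  57  25 988] [152.6  10.2] [0.4433 0.554  0.038 ] [0.4425 0.5528 0.038 ]
[324   0  65  17 620] [347.3   5.5] [0.5578 0.5565 0.038 ] [0.5634 0.555  0.038 ]
[484  72  28  32 519] [500.1  89.3] [0.6577 0.5095 0.038 ] [0.6562 0.5103 0.038 ]
[469 110  43  28 665] [492.8 126.7] [0.6582 0.4862 0.038 ] [0.6563 0.4879 0.038 ]
[462 142  50  28 768] [490.3 160.5] [0.6614 0.4637 0.038 ] [0.6586 0.4668 0.038 ]
[ 225  144   78   87 4836] [263.3 186.9] [0.5096 0.4447 0.038 ] [0.5101 0.4442 0.038 ]
[ 160  361   89   23 1181] [206.3 373.5] [0.4632 0.2798 0.038 ] [0.4617 0.2808 0.038 ]
```

Request:
{"name": "arm_command", "arguments": {"targets": [{"xyz": [0.0045, 0.004, 0.01], "roll": 0}, {"xyz": [0.0045, 0.004, 0.03], "roll": 0}, {"xyz": [0.0045, 0.004, 0.055], "roll": 0}, {"xyz": [0.0045, 0.004, 0.078], "roll": 0}, {"xyz": [0.0045, 0.004, 0.09], "roll": 0}, {"xyz": [0.0045, 0.004, 0.097], "roll": 0}, {"xyz": [0.0045, 0.004, 0.097], "roll": 0}, {"xyz": [0.0045, 0.004, 0.097], "roll": 0}]}}

```text
time_s: 9.98
ee_pos: [0.5128, 0.443, 0.0337]
eef_rot: [3.14, -0.001, 1.571]
contact_force: [-0.0, -0.1, 0.6]
grip_width: 0.996
grasp_force: 0.0
```

Request:
{"name": "arm_command", "arguments": {"targets": [{"xyz": [0, 0, 0], "roll": 0}, {"xyz": [0, 0, 0], "roll": 0}, {"xyz": [0, 0, 0], "roll": 0}, {"xyz": [0, 0, 0], "roll": 0}, {"xyz": [0, 0, 0], "roll": 0}, {"xyz": [0, 0, 0], "roll": 0}, {"xyz": [0, 0, 0], "roll": 0}, {"xyz": [0, 0, 0], "roll": 0}], "claw": 1, "squeeze": 30}}

```text
time_s: 10.65
ee_pos: [0.5119, 0.4426, 0.033]
eef_rot: [-3.141, -0.0, 1.571]
contact_force: [-1.4, -1.5, 4.4]
grip_width: 0.615
grasp_force: 30.0
```

Request:
{"name": "arm_command", "arguments": {"targets": [{"xyz": [0, 0, -0.008], "roll": 0}, {"xyz": [0, 0, -0.025], "roll": 0}, {"xyz": [0, 0, -0.045], "roll": 0}, {"xyz": [0, 0, -0.07], "roll": 0}, {"xyz": [0, 0, -0.1], "roll": 0}, {"xyz": [0, 0, -0.13], "roll": 0}, {"xyz": [0, 0, -0.155], "roll": 0}, {"xyz": [-0.01, 0.002, -0.17], "roll": 0}]}}

```text
time_s: 11.32
ee_pos: [0.5137, 0.4353, 0.206]
eef_rot: [3.139, -0.004, 1.573]
contact_force: [0.8, 0.5, -2.5]
grip_width: 0.615
grasp_force: 30.0
```

Request:
{"name": "arm_command", "arguments": {"targets": [{"xyz": [-0.025, 0.005, 0], "roll": 0}, {"xyz": [-0.055, 0.012, 0], "roll": 0}, {"xyz": [-0.09, 0.02, 0], "roll": 0}, {"xyz": [-0.125, 0.028, 0], "roll": 0}, {"xyz": [-0.16, 0.036, 0], "roll": 0}, {"xyz": [-0.195, 0.043, 0], "roll": 0}, {"xyz": [-0.23, 0.051, 0], "roll": 0}, {"xyz": [-0.265, 0.059, 0], "roll": 0}]}}

```text
time_s: 11.98
ee_pos: [0.5724, 0.1644, 0.2021]
eef_rot: [-3.14, 0.001, 1.57]
contact_force: [1.1, 0.4, -2.5]
grip_width: 0.617
grasp_force: 30.0
```

Request:
{"name": "arm_command", "arguments": {"targets": [{"xyz": [-0.035, 0.008, 0], "roll": 0}, {"xyz": [-0.07, 0.015, 0], "roll": 0}, {"xyz": [-0.105, 0.023, 0], "roll": 0}, {"xyz": [-0.14, 0.031, 0], "roll": 0}, {"xyz": [-0.175, 0.039, 0], "roll": 0}, {"xyz": [-0.21, 0.047, 0], "roll": 0}, {"xyz": [-0.24, 0.053, 0], "roll": 0}, {"xyz": [-0.265, 0.058, 0], "roll": 0}]}}

```text
time_s: 12.65
ee_pos: [0.6299, -0.102, 0.202]
eef_rot: [-3.14, 0.002, 1.568]
contact_force: [-1.0, 0.5, -2.8]
grip_width: 0.612
grasp_force: 30.0
```

Request:
{"name": "arm_command", "arguments": {"targets": [{"xyz": [-0.025, 0.006, 0], "roll": 0}, {"xyz": [-0.05, 0.012, 0], "roll": 0}, {"xyz": [-0.068, 0.016, 0], "roll": 0}, {"xyz": [-0.077, 0.018, 0], "roll": 0}, {"xyz": [-0.078, 0.018, 0], "roll": 0}, {"xyz": [-0.078, 0.018, 0], "roll": 0}]}}

```text
time_s: 13.15
ee_pos: [0.6483, -0.1753, 0.2021]
eef_rot: [-3.14, -0.001, 1.57]
contact_force: [-0.2, -0.2, -3.0]
grip_width: 0.618
grasp_force: 30.0
```

```bash
python3 -c "
from h import *
to(.649,-.1755,.054)
out=[]
for n in ['scene','side']:
    grab(n,n+'6')
    u,v=(320,180) if n=='scene' else (290,190)
    im=cv2.resize(cv2.imread(f'pics/{n}6.png')[v:v+120,u:u+100],None,fx=4,fy=4,interpolation=2)
    s=r.read_state()['ee_pos']; b=s[2]-.033; o=np.array([u,v])
    circ(n+'6',im,(s[0],s[1]-.0015,b),.0275,(0,0,255),4,o); circ(n+'6',im,(s[0],s[1]-.0015,b+.038),.0275,(0,0,255),4,o)
    circ(n+'6',im,(.649,-.177,.035),.0325,(0,255,255),4,o); out.append(im)
cv2.imwrite('pics/c8.png',cv2.hconcat(out))"
```

```text
t 13.15 tcp [ 0.6483 -0.1753  0.2021] yaw 1.57 grip 0.618 30.0 F [-0.2 -0.2 -3. ] -> shift [-0.0003  0.0009  0.1481] roll 0
```

View pics/c8.png

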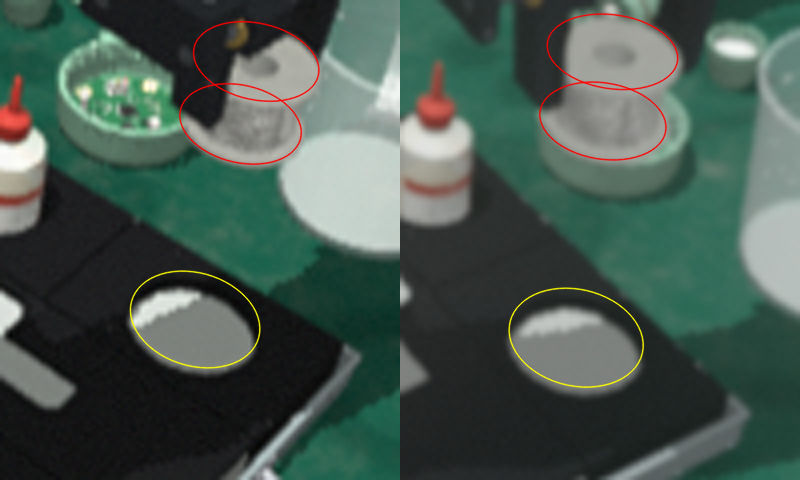

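The spool overlay (red) and the hole rim (yellow) both match within about 2 mm, so I'll lower it straight down.

Request:
{"name": "arm_command", "arguments": {"targets": [{"xyz": [0, 0, 0.015], "roll": 0}, {"xyz": [0, 0, 0.04], "roll": 0}, {"xyz": [0, 0, 0.065], "roll": 0}, {"xyz": [0, 0, 0.09], "roll": 0}, {"xyz": [0, 0, 0.11], "roll": 0}, {"xyz": [0, 0, 0.12], "roll": 0}, {"xyz": [0, 0, 0.127], "roll": 0}, {"xyz": [0, 0, 0.13], "roll": 0}]}}

```text
time_s: 13.92
ee_pos: [0.649, -0.1744, 0.0723]
eef_rot: [-3.141, -0.001, 1.572]
contact_force: [0.5, -0.0, -1.8]
grip_width: 0.616
grasp_force: 30.0
```

Request:
{"name": "arm_command", "arguments": {"targets": [{"xyz": [0, 0, 0.004], "roll": 0}, {"xyz": [0, 0, 0.008], "roll": 0}, {"xyz": [0, 0, 0.012], "roll": 0}, {"xyz": [0, 0, 0.015], "roll": 0}, {"xyz": [0, 0, 0.0165], "roll": 0}, {"xyz": [0, 0, 0.0165], "roll": 0}, {"xyz": [0, 0, 0.0165], "roll": 0}]}}

```text
time_s: 14.5
ee_pos: [0.6491, -0.1756, 0.0564]
eef_rot: [3.141, 0.0, 1.571]
contact_force: [-0.8, -0.2, -3.1]
grip_width: 0.619
grasp_force: 30.0
```

Request:
{"name": "arm_command", "arguments": {"targets": [{"xyz": [0, 0, 0.001], "roll": 0}, {"xyz": [0, 0, 0.002], "roll": 0}, {"xyz": [0, 0, 0.002], "roll": 0}]}}

```text
time_s: 14.75
ee_pos: [0.649, -0.1755, 0.0541]
eef_rot: [-3.141, -0.0, 1.571]
contact_force: [-0.4, 0.4, -1.8]
grip_width: 0.619
grasp_force: 30.0
```

Request:
{"name": "arm_command", "arguments": {"targets": [{"xyz": [0, 0, 0], "roll": 0}, {"xyz": [0, 0, 0], "roll": 0}, {"xyz": [0, 0, 0], "roll": 0}, {"xyz": [0, 0, 0], "roll": 0}, {"xyz": [0, 0, 0], "roll": 0}], "claw": 0.1}}

```text
time_s: 15.17
ee_pos: [0.6492, -0.1756, 0.0545]
eef_rot: [3.141, 0.0, 1.571]
contact_force: [-0.8, -0.2, -0.9]
grip_width: 0.901
grasp_force: 0.0
```

Request:
{"name": "arm_command", "arguments": {"targets": [{"xyz": [0, 0, -0.01], "roll": 0}, {"xyz": [0, 0, -0.04], "roll": 0}, {"xyz": [0, 0, -0.07], "roll": 0}, {"xyz": [0, 0, -0.105], "roll": 0}, {"xyz": [0, 0, -0.14], "roll": 0}, {"xyz": [0, 0, -0.17], "roll": 0}, {"xyz": [0.015, -0.008, -0.19], "roll": 0}, {"xyz": [0.045, -0.024, -0.2], "roll": 0}]}}

```text
time_s: 15.83
ee_pos: [0.6269, -0.1349, 0.2587]
eef_rot: [3.135, 0.004, 1.565]
contact_force: [1.2, 0.4, 0.8]
grip_width: 0.903
grasp_force: 0.0
```

Request:
{"name": "arm_command", "arguments": {"targets": [{"xyz": [0.035, -0.018, 0], "roll": 0}, {"xyz": [0.07, -0.037, 0], "roll": 0}, {"xyz": [0.105, -0.055, 0], "roll": 0}, {"xyz": [0.14, -0.073, 0], "roll": 0}, {"xyz": [0.175, -0.091, 0], "roll": 0}, {"xyz": [0.21, -0.11, 0], "roll": 0}, {"xyz": [0.24, -0.126, 0], "roll": 0}, {"xyz": [0.26, -0.136, 0], "roll": 0}]}}

```text
time_s: 16.5
ee_pos: [0.487, 0.1329, 0.2552]
eef_rot: [3.141, -0.001, 1.574]
contact_force: [0.1, -0.1, -0.1]
grip_width: 0.9
grasp_force: 0.0
```

Request:
{"name": "arm_command", "arguments": {"targets": [{"xyz": [0, 0, 0], "roll": 0}, {"xyz": [0, 0, 0], "roll": 0}, {"xyz": [0, 0, 0], "roll": 0}]}}

```text
time_s: 16.75
ee_pos: [0.4896, 0.1285, 0.2548]
eef_rot: [3.141, 0.001, 1.57]
contact_force: [0.0, 0.2, -0.1]
grip_width: 0.9
grasp_force: 0.0
```

```bash
python3 -c "
from h import *
grab('wrist','w7'); to(.476,.156,.1,np.pi)
im=cv2.imread('pics/w7.png').astype(int)
for nm,m,z in [('red',(im[:,:,2]>110)&(im[:,:,1]<60),.0105),('white',im.min(2)>150,.0076)]:
    n,l,st,c=cv2.connectedComponentsWithStats(m.astype(np.uint8))
    for i in range(1,n):
        if st[i,4]>150:
            v,u=np.nonzero(l==i); rc=cv2.minAreaRect(np.c_[u,v].astype(np.float32)); b=cv2.boxPoints(rc)
            e=np.linalg.norm(b-np.roll(b,-1,0),axis=1); k=int(np.argmin(e[:2])); e1=(b[k]+b[(k+1)%4])/2; e2=(b[(k+2)%4]+b[(k+3)%4])/2
            print(nm,st[i],c[i].round(1),px('w7',*c[i],z),px('w7',*e1,z),px('w7',*e2,z))
"
```

```text
t 16.8 tcp [0.4897 0.128  0.2546] yaw 1.569 grip 0.902 0.0 F [-0.3 -0.4  0.2] -> shift [ 0.0281 -0.0139  0.1545] roll -1.573
red [182 117  60   6 155] [210.7 119.9] [0.4401 0.1662 0.0105] [0.4085 0.1683 0.0105] [0.4739 0.1647 0.0105]
white [ 466    0   46   61 2362] [491.3  29.4] [0.7352 0.2583 0.0076] [0.7266 0.2855 0.0076] [0.7385 0.2285 0.0076]
white [ 182   24   82   36 1114] [222.6  40. ] [0.4556 0.2483 0.0076] [0.498  0.2605 0.0076] [0.4132 0.2363 0.0076]
white [  0  65  24 108 442] [  6.4 109.1] [0.2138 0.178  0.0076] [0.2113 0.2228 0.0076] [0.2108 0.1045 0.0076]
white [272 129  75   9 300] [308.5 133.1] [0.5502 0.151  0.0076] [0.5086 0.1535 0.0076] [0.593  0.1484 0.0076]
white [   37   143   234   161 21029] [151.5 212.8] [0.363  0.0541 0.0076] [0.4999 0.0554 0.0076] [0.2299 0.0004 0.0076]
white [217 338  50  23 654] [242.9 347.2] [ 0.4722 -0.1486  0.0076] [ 0.5058 -0.1446  0.0076] [ 0.4367 -0.1575  0.0076]
white [277 338  51  35 819] [303.8 351.3] [ 0.5579 -0.156   0.0076] [ 0.591  -0.1626  0.0076] [ 0.5202 -0.1624  0.0076]
white [349 364  19  15 167] [357.5 371.3] [ 0.6369 -0.192   0.0076] [ 0.6458 -0.183   0.0076] [ 0.6268 -0.2027  0.0076]
```

View pics/w7.png

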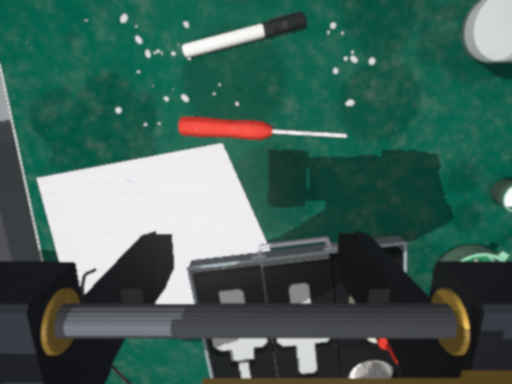

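The view shows the screwdriver's butt at (179,127), its neck at (271,130) and its tip at (346,136). The pen runs from (184,50) to (306,20). Next I turn the wrist and pick up the screwdriver.

Request:
{"name": "arm_command", "arguments": {"targets": [{"xyz": [0.005, -0.003, 0.01], "roll": -0.12}, {"xyz": [0.01, -0.006, 0.02], "roll": -0.24}, {"xyz": [0.015, -0.009, 0.03], "roll": -0.36}, {"xyz": [0.02, -0.012, 0.04], "roll": -0.48}, {"xyz": [0.025, -0.015, 0.055], "roll": -0.6}, {"xyz": [0.0277, -0.0175, 0.07], "roll": -0.72}, {"xyz": [0.0277, -0.0175, 0.085], "roll": -0.84}, {"xyz": [0.0277, -0.0175, 0.1], "roll": -0.96}], "claw": 0.45}}

```text
time_s: 17.47
ee_pos: [0.4723, 0.1558, 0.1536]
eef_rot: [-3.142, 0.001, 2.534]
contact_force: [0.7, 0.1, 0.2]
grip_width: 0.552
grasp_force: 0.0
```

Request:
{"name": "arm_command", "arguments": {"targets": [{"xyz": [0, 0, 0.015], "roll": -0.12}, {"xyz": [0, 0, 0.03], "roll": -0.24}, {"xyz": [0, 0, 0.04], "roll": -0.36}, {"xyz": [0, 0, 0.05], "roll": -0.46}, {"xyz": [0, 0, 0.06], "roll": -0.53}, {"xyz": [0, 0, 0.06], "roll": -0.552}, {"xyz": [0, 0, 0.06], "roll": -0.552}, {"xyz": [0, 0, 0.06], "roll": -0.552}]}}

```text
time_s: 18.13
ee_pos: [0.4722, 0.1565, 0.0946]
eef_rot: [-3.142, 0.001, 3.079]
contact_force: [0.4, -0.1, -0.4]
grip_width: 0.551
grasp_force: 0.0
```

```bash
python3 -c "
from h import *
to(.4722,.1557,.016,3.0816)
print(px('w7',184,50,.0076),px('w7',306,20,.0076),px('w7',179,126.5,.0105))
grab('wrist','w8')
im=cv2.imread('pics/w8.png').astype(int); m=(im[:,:,2]>80)&(im[:,:,1]<60)&(im[:,:,2]>2*im[:,:,1])
n,l,st,c=cv2.connectedComponentsWithStats(m.astype(np.uint8))
for i in range(1,n):
    if st[i,4]>150: print(st[i],c[i],px('w8',*c[i],.0105))
"
```

```text
t 18.13 tcp [0.4722 0.1565 0.0946] yaw 3.079 grip 0.551 0.0 F [ 0.4 -0.1 -0.4] -> shift [ 0.     -0.0008  0.0786] roll -0.002
[0.4146 0.2387 0.0076] [0.5421 0.2673 0.0076] [0.4044 0.159  0.0105]
[ 237  101   33  148 1352] [253.76331361 181.52810651] [0.4587 0.1573 0.0105]
```

Request:
{"name": "arm_command", "arguments": {"targets": [{"xyz": [0, -0.0005, 0.01], "roll": 0}, {"xyz": [0, -0.0005, 0.03], "roll": 0}, {"xyz": [0, -0.0005, 0.05], "roll": 0}, {"xyz": [0, -0.0005, 0.065], "roll": 0}, {"xyz": [0, -0.0005, 0.075], "roll": 0}, {"xyz": [0, -0.0005, 0.078], "roll": 0}, {"xyz": [0, -0.0005, 0.078], "roll": 0}]}}

```text
time_s: 18.77
ee_pos: [0.4711, 0.1566, 0.0157]
eef_rot: [-3.141, -0.001, 3.083]
contact_force: [0.6, 0.1, 0.0]
grip_width: 0.552
grasp_force: 0.0
```

Request:
{"name": "arm_command", "arguments": {"targets": [{"xyz": [0, 0, 0], "roll": 0}, {"xyz": [0, 0, 0], "roll": 0}, {"xyz": [0, 0, 0], "roll": 0}, {"xyz": [0, 0, 0], "roll": 0}, {"xyz": [0, 0, 0], "roll": 0}, {"xyz": [0, 0, 0], "roll": 0}], "claw": 1, "squeeze": 25}}

```text
time_s: 19.27
ee_pos: [0.4719, 0.1567, 0.0167]
eef_rot: [3.141, 0.001, 3.083]
contact_force: [-0.3, -0.7, 4.4]
grip_width: 0.229
grasp_force: 25.0
```

Request:
{"name": "arm_command", "arguments": {"targets": [{"xyz": [0, 0, -0.01], "roll": 0}, {"xyz": [0, 0, -0.03], "roll": 0}, {"xyz": [0, 0, -0.055], "roll": 0}, {"xyz": [0, 0, -0.08], "roll": 0}, {"xyz": [0, 0, -0.1], "roll": 0}, {"xyz": [0, 0, -0.11], "roll": 0}, {"xyz": [0, 0, -0.11], "roll": 0}]}}

```text
time_s: 19.85
ee_pos: [0.4727, 0.1571, 0.1284]
eef_rot: [3.14, 0.004, 3.083]
contact_force: [0.1, 0.6, -0.8]
grip_width: 0.23
grasp_force: 25.0
```

```bash
python3 -c "
from h import *
to(.470,-.113,.12,1.754)
grab('side','side8')
im=cv2.imread('pics/side8.png').astype(int); m=(im[:,:,2]>100)&(im[:,:,2]>2*im[:,:,1])
n,l,st,c=cv2.connectedComponentsWithStats(m.astype(np.uint8))
z=r.read_state()['ee_pos'][2]-.016+.0105
for i in range(1,n):
    if st[i,4]>100: print(st[i],c[i],px('side8',*c[i],z))
"
```

```text
t 19.85 tcp [0.4727 0.1571 0.1284] yaw 3.083 grip 0.23 25.0 F [ 0.1  0.6 -0.8] -> shift [-0.0132 -0.2698  0.0081] roll 1.329
[172 170  25  10 165] [184.07878788 174.85454545] [0.4369 0.1619 0.1214]
```

```bash
python3 -c "
from h import *
for f in ['scene3','side3','scene5']:
    im=cv2.imread(f'pics/{f}.png').astype(int); m=((im.min(2)>75)&(im.max(2)-im.min(2)<30)).astype(np.uint8)
    v,u=np.nonzero(m); K,T=pickle.load(open(f'pics/{f}.pkl','rb'))
    d=np.c_[u,v,np.ones(len(u))]@np.linalg.inv(K).T@T[:3,:3].T
    def at(z): return T[:3,3]+d*((z-T[2,3])/d[:,2])[:,None]
    o=np.array([.470,-.113]); 
    for it in range(2):
      for psi in (.125,):
        X=np.array([np.cos(psi),np.sin(psi)]); Y=np.array([-X[1],X[0]])
        def fit(z,o,ylo,yhi,w):
            P=at(z)[:,:2]-o; a,b=P@X,P@Y; k=(b>ylo)&(b<yhi)&(abs(a)<w)
            p=np.polyfit(b[k],a[k],1); return k.sum(),p[1].round(4),(psi-p[0]).round(3)
        P=at(.0295)[:,:2]-o;a,b=P@X,P@Y;k=abs(a)<.012
        if it: print(f,'groove',fit(.0295,o,-.12,-.06,.016),'handle',fit(.023,o,.035,.065,.024),'marker',fit(.027,o+.083*X,-.065,-.035,.02),fit(.027,o+.083*X,.035,.065,.02))
        if it: print('   y range groove',b[k&(b<-.05)&(b>-.16)].min(), 'pocket max', ((at(.023)[:,:2]-o)@Y)[(abs((at(.023)[:,:2]-o)@X)<.01)&(((at(.023)[:,:2]-o)@Y)<.095)&(((at(.023)[:,:2]-o)@Y)>0)].max())
"
```

```text
scene3 groove (np.int64(207), np.float64(-0.0016), np.float64(0.13)) handle (np.int64(155), np.float64(0.0011), np.float64(0.138)) marker (np.int64(130), np.float64(0.0022), np.float64(0.125)) (np.int64(116), np.float64(0.0028), np.float64(0.144))
   y range groove -0.15995510740265423 pocket max 0.07783494917263828
side3 groove (np.int64(245), np.float64(-0.0018), np.float64(0.13)) handle (np.int64(164), np.float64(0.001), np.float64(0.154)) marker (np.int64(143), np.float64(0.0016), np.float64(0.127)) (np.int64(122), np.float64(0.0036), np.float64(0.166))
   y range groove -0.1599803847907279 pocket max 0.07849009557316484
scene5 groove (np.int64(208), np.float64(-0.0017), np.float64(0.131)) handle (np.int64(154), np.float64(0.0003), np.float64(0.121)) marker (np.int64(137), np.float64(0.0019), np.float64(0.133)) (np.int64(114), np.float64(0.0031), np.float64(0.146))
   y range groove -0.15995510740265423 pocket max 0.07783494917263828
```

Request:
{"name": "arm_command", "arguments": {"targets": [{"xyz": [-0.001, -0.015, 0], "roll": 0.1}, {"xyz": [-0.002, -0.037, 0], "roll": 0.21}, {"xyz": [-0.003, -0.06, 0], "roll": 0.33}, {"xyz": [-0.004, -0.085, 0], "roll": 0.45}, {"xyz": [-0.005, -0.11, 0], "roll": 0.57}, {"xyz": [-0.006, -0.135, 0], "roll": 0.69}, {"xyz": [-0.008, -0.16, 0], "roll": 0.81}, {"xyz": [-0.009, -0.18, 0], "roll": 0.93}]}}

```text
time_s: 20.57
ee_pos: [0.4686, -0.0257, 0.1248]
eef_rot: [-3.139, -0.001, 2.146]
contact_force: [0.2, -1.2, -0.2]
grip_width: 0.232
grasp_force: 25.0
```

```bash
python3 -c "
from h import *
to(.470,-.111,.12,1.703)"
```

```text
t 20.57 tcp [ 0.4686 -0.0257  0.1248] yaw 2.146 grip 0.232 25.0 F [ 0.2 -1.2 -0.2] -> shift [-0.0724 -0.0452  0.0049] roll 0.443
```

Request:
{"name": "arm_command", "arguments": {"targets": [{"xyz": [-0.018, -0.011, 0], "roll": 0.12}, {"xyz": [-0.036, -0.022, 0.005], "roll": 0.24}, {"xyz": [-0.055, -0.034, 0.02], "roll": 0.35}, {"xyz": [-0.068, -0.042, 0.035], "roll": 0.42}, {"xyz": [-0.0725, -0.045, 0.045], "roll": 0.437}, {"xyz": [-0.0725, -0.045, 0.05], "roll": 0.437}, {"xyz": [-0.0725, -0.045, 0.05], "roll": 0.437}, {"xyz": [-0.0725, -0.045, 0.05], "roll": 0.437}]}}

```text
time_s: 21.23
ee_pos: [0.4719, -0.1073, 0.0759]
eef_rot: [-3.141, -0.001, 1.719]
contact_force: [-0.5, -0.4, -0.1]
grip_width: 0.232
grasp_force: 25.0
```

```bash
python3 -c "
from h import *
to(.470,-.111,.039,1.703)
o=np.array([.470,-.111]);psi=.132;X=np.array([np.cos(psi),np.sin(psi)]);Y=np.array([-X[1],X[0]]); out=[]
for n,(u,v) in [('scene',(235,205)),('side',(190,215))]:
    grab(n,n+'9'); f=n+'9'; S=5
    K,T=pickle.load(open(f'pics/{f}.pkl','rb'))
    im=cv2.resize(cv2.imread(f'pics/{f}.png')[v:v+110,u:u+80] if 0 else cv2.imread(f'pics/{f}.png')[v:v+115,u:u+80+0],None,fx=S,fy=S,interpolation=2)
    def pl(pts,col,cl=True):
        P=np.array([[*(o+a*X+b*Y),z] for a,b,z in pts]); p=(P-T[:3,3])@T[:3,:3]@K.T; p=p[:,:2]/p[:,2:]
        cv2.polylines(im,[np.int32((p-[u,v]+.5)*S)],cl,col,1,cv2.LINE_AA)
    pl([(-.016,-.043,.035),(-.016,.075,.035),(.016,.075,.035),(.016,-.043,.035),(.007,-.043,.035),(.007,-.13,.035),(-.007,-.13,.035),(-.007,-.043,.035)],(0,255,255))
    z=r.read_state()['ee_pos'][2]-.006
    pl([(0,-.121,z),(0,.068,z)],(255,255,0),False); out.append(im)
cv2.imwrite('pics/c9.png',cv2.hconcat(out))"
```

```text
t 21.23 tcp [ 0.4719 -0.1073  0.0759] yaw 1.719 grip 0.232 25.0 F [-0.5 -0.4 -0.1] -> shift [-0.0035 -0.0024  0.0369] roll 0.016
```

View pics/c9.png

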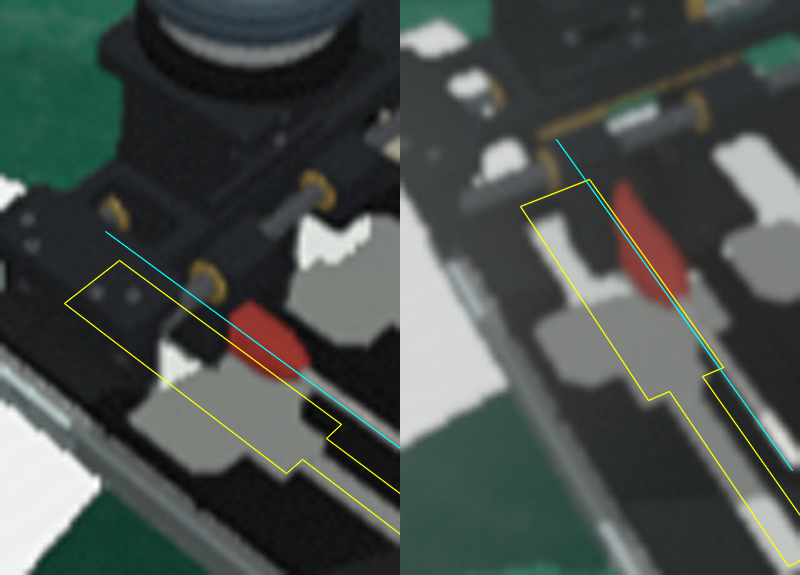

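The pocket outline fits the picture, and the held screwdriver runs parallel to it, about 3 mm off as the pose reading says. I'll correct that and lower.

Request:
{"name": "arm_command", "arguments": {"targets": [{"xyz": [-0.0035, -0.0024, 0], "roll": 0.016}, {"xyz": [-0.0035, -0.0024, 0.005], "roll": 0.016}, {"xyz": [-0.0035, -0.0024, 0.012], "roll": 0.016}, {"xyz": [-0.0035, -0.0024, 0.019], "roll": 0.016}, {"xyz": [-0.0035, -0.0024, 0.026], "roll": 0.016}, {"xyz": [-0.0035, -0.0024, 0.031], "roll": 0.016}, {"xyz": [-0.0035, -0.0024, 0.033], "roll": 0.016}, {"xyz": [-0.0035, -0.0024, 0.033], "roll": 0.016}]}}

```text
time_s: 22.0
ee_pos: [0.4698, -0.1125, 0.0425]
eef_rot: [-3.14, -0.0, 1.7]
contact_force: [0.5, 0.1, -0.8]
grip_width: 0.234
grasp_force: 25.0
```

Request:
{"name": "arm_command", "arguments": {"targets": [{"xyz": [0, 0, 0.001], "roll": 0}, {"xyz": [0, 0, 0.002], "roll": 0}, {"xyz": [0, 0, 0.002], "roll": 0}]}}

```text
time_s: 22.25
ee_pos: [0.4704, -0.1126, 0.0413]
eef_rot: [3.141, 0.0, 1.7]
contact_force: [0.1, -0.7, -1.7]
grip_width: 0.231
grasp_force: 25.0
```

```bash
python3 -c "
from h import *
to(.470,-.111,.0397,1.703)"
```

```text
t 22.25 tcp [ 0.4704 -0.1126  0.0413] yaw 1.7 grip 0.231 25.0 F [ 0.1 -0.7 -1.7] -> shift [ 0.0017 -0.0001  0.0016] roll -0.003
```

Request:
{"name": "arm_command", "arguments": {"targets": [{"xyz": [0, 0, 0.001], "roll": 0}, {"xyz": [0, 0, 0.001], "roll": 0}, {"xyz": [0, 0, 0.001], "roll": 0}, {"xyz": [0, 0, 0.001], "roll": 0}], "claw": 0.64}}

```text
time_s: 22.58
ee_pos: [0.4704, -0.1127, 0.0403]
eef_rot: [3.141, 0.0, 1.7]
contact_force: [-0.5, -0.4, 0.2]
grip_width: 0.365
grasp_force: 0.0
```

Request:
{"name": "arm_command", "arguments": {"targets": [{"xyz": [0, 0, -0.005], "roll": 0}, {"xyz": [0, 0, -0.015], "roll": 0}, {"xyz": [0, 0, -0.035], "roll": 0}, {"xyz": [0, 0, -0.06], "roll": 0}, {"xyz": [0, 0, -0.09], "roll": 0}, {"xyz": [0, 0, -0.12], "roll": 0}, {"xyz": [0.01, 0, -0.14], "roll": 0.1}, {"xyz": [0.04, 0.003, -0.14], "roll": 0.22}]}}

```text
time_s: 23.25
ee_pos: [0.4707, -0.0766, 0.1852]
eef_rot: [3.133, 0.002, 1.468]
contact_force: [0.9, -0.0, -0.2]
grip_width: 0.356
grasp_force: 0.0
```

```bash
python3 -c "
from h import *
to(.4784,.253,.15,.2206)"
```

```text
t 23.25 tcp [ 0.4707 -0.0766  0.1852] yaw 1.468 grip 0.356 0.0 F [ 0.9 -0.  -0.2] -> shift [ 0.3287 -0.0264  0.0345] roll 1.248
```

Request:
{"name": "arm_command", "arguments": {"targets": [{"xyz": [0.035, -0.003, 0], "roll": 0.12}, {"xyz": [0.07, -0.006, 0], "roll": 0.24}, {"xyz": [0.105, -0.009, 0], "roll": 0.36}, {"xyz": [0.14, -0.012, 0], "roll": 0.48}, {"xyz": [0.175, -0.015, 0], "roll": 0.6}, {"xyz": [0.21, -0.018, 0], "roll": 0.72}, {"xyz": [0.245, -0.02, 0], "roll": 0.84}, {"xyz": [0.275, -0.022, 0], "roll": 0.96}], "claw": 0.4}}

```text
time_s: 23.92
ee_pos: [0.4707, 0.2063, 0.1813]
eef_rot: [-3.141, -0.001, 0.525]
contact_force: [0.8, -0.3, 0.4]
grip_width: 0.601
grasp_force: 0.0
```

```bash
python3 -c "
from h import *
to(.4784,.253,.12,.2206)"
```

```text
t 23.92 tcp [0.4707 0.2063 0.1813] yaw 0.525 grip 0.601 0.0 F [ 0.8 -0.3  0.4] -> shift [ 0.03   -0.0365  0.0614] roll 0.305
```

Request:
{"name": "arm_command", "arguments": {"targets": [{"xyz": [0.01, -0.011, 0.01], "roll": 0.11}, {"xyz": [0.02, -0.024, 0.025], "roll": 0.2}, {"xyz": [0.028, -0.033, 0.045], "roll": 0.27}, {"xyz": [0.03, -0.0355, 0.06], "roll": 0.29}, {"xyz": [0.03, -0.0355, 0.07], "roll": 0.29}, {"xyz": [0.03, -0.0355, 0.07], "roll": 0.29}, {"xyz": [0.03, -0.0355, 0.07], "roll": 0.29}]}}

```text
time_s: 24.5
ee_pos: [0.4791, 0.2483, 0.1106]
eef_rot: [3.141, 0.001, 0.24]
contact_force: [0.1, -0.4, 0.4]
grip_width: 0.6
grasp_force: 0.0
```

```bash
python3 -c "
from h import *
to(.4784,.253,.016,.2206)
grab('wrist','w10')
im=cv2.imread('pics/w10.png').astype(int); m=im.min(2)>130
n,l,st,c=cv2.connectedComponentsWithStats(m.astype(np.uint8))
for i in range(1,n):
    if st[i,4]>300: 
        v,u=np.nonzero(l==i); rc=cv2.minAreaRect(np.c_[u,v].astype(np.float32)); print(st[i],c[i].round(1),px('w10',*c[i],.0076),[px('w10',*q,.0076)[:2] for q in cv2.boxPoints(rc)])
"
```

```text
t 24.5 tcp [0.4791 0.2483 0.1106] yaw 0.24 grip 0.6 0.0 F [ 0.1 -0.4  0.4] -> shift [ 0.0005 -0.0047  0.0946] roll 0.019
[ 238  164   24  117 2213] [249.5 219.7] [0.455  0.2477 0.0076] [array([0.4014, 0.2447]), array([0.4962, 0.2646]), array([0.4998, 0.2484]), array([0.4054, 0.2265])]
[ 373  232  139   58 3688] [454.3 255. ] [0.4641 0.083  0.0076] [array([0.4677, 0.1524]), array([0.4931, 0.0486]), array([0.4462, 0.025 ]), array([0.4193, 0.135 ])]
[ 113  325  285   10 2095] [259.7 329.2] [0.3586 0.2157 0.0076] [array([0.3331, 0.3381]), array([0.3905, 0.1031]), array([0.3817, 0.0997]), array([0.3238, 0.337 ])]
```

Request:
{"name": "arm_command", "arguments": {"targets": [{"xyz": [0, -0.003, 0.01], "roll": 0.02}, {"xyz": [0, -0.0047, 0.03], "roll": 0.02}, {"xyz": [0, -0.0047, 0.055], "roll": 0.02}, {"xyz": [0, -0.0047, 0.075], "roll": 0.02}, {"xyz": [0, -0.0047, 0.088], "roll": 0.02}, {"xyz": [0, -0.0047, 0.0955], "roll": 0.02}, {"xyz": [0, -0.0047, 0.0955], "roll": 0.02}, {"xyz": [0, -0.0047, 0.0955], "roll": 0.02}]}}

```text
time_s: 25.22
ee_pos: [0.4784, 0.2537, 0.0151]
eef_rot: [-3.141, -0.0, 0.219]
contact_force: [-1.2, 0.4, 0.2]
grip_width: 0.601
grasp_force: 0.0
```

Request:
{"name": "arm_command", "arguments": {"targets": [{"xyz": [0, 0, 0], "roll": 0}, {"xyz": [0, 0, 0], "roll": 0}, {"xyz": [0, 0, 0], "roll": 0}, {"xyz": [0, 0, 0], "roll": 0}, {"xyz": [0, 0, 0], "roll": 0}, {"xyz": [0, 0, 0], "roll": 0}, {"xyz": [0, 0, 0], "roll": 0}], "claw": 1, "squeeze": 12}}

```text
time_s: 25.8
ee_pos: [0.4781, 0.2537, 0.0148]
eef_rot: [-3.142, -0.0, 0.22]
contact_force: [-0.1, 0.2, 1.2]
grip_width: 0.15
grasp_force: 12.0
```

Request:
{"name": "arm_command", "arguments": {"targets": [{"xyz": [0, 0, -0.01], "roll": 0}, {"xyz": [0, 0, -0.03], "roll": 0}, {"xyz": [0, 0, -0.055], "roll": 0}, {"xyz": [0, 0, -0.08], "roll": 0}, {"xyz": [0, 0, -0.105], "roll": 0}, {"xyz": [0, 0, -0.13], "roll": 0}, {"xyz": [0, 0, -0.145], "roll": 0}, {"xyz": [0, 0, -0.15], "roll": 0}]}}

```text
time_s: 26.47
ee_pos: [0.4793, 0.2543, 0.1679]
eef_rot: [-3.14, -0.004, 0.219]
contact_force: [1.0, 0.3, 0.6]
grip_width: 0.15
grasp_force: 12.0
```

```bash
python3 -c "
from h import *
X=np.array([np.cos(.132),np.sin(.132)]); Y=np.array([-X[1],X[0]])
print('mk slot',np.array([.470,-.111])+.083*X,'from w5 ends',(np.array([.5464,-.0275])+[.5599,-.1734])/2)
to(.5525,-.1,.16,1.703)"
```

```text
mk slot [ 0.55227795 -0.10007579] from w5 ends [ 0.55315 -0.10045]
t 26.47 tcp [0.4793 0.2543 0.1679] yaw 0.219 grip 0.15 12.0 F [1.  0.3 0.6] -> shift [-0.0058  0.3618  0.0073] roll -1.484
```

The gripper's body would come close to the bottle nozzle if I placed the pen gripped at its middle. I'll put the pen down and regrip it 25 mm toward the end that will lie away from the bottle.

Request:
{"name": "arm_command", "arguments": {"targets": [{"xyz": [0, 0, 0.015], "roll": 0}, {"xyz": [0, 0, 0.04], "roll": 0}, {"xyz": [0, 0, 0.07], "roll": 0}, {"xyz": [0, 0, 0.1], "roll": 0}, {"xyz": [0, 0, 0.125], "roll": 0}, {"xyz": [0, 0, 0.142], "roll": 0}, {"xyz": [0, 0, 0.149], "roll": 0}, {"xyz": [0, 0, 0.15], "roll": 0}]}}

```text
time_s: 27.13
ee_pos: [0.4768, 0.2529, 0.0133]
eef_rot: [3.14, 0.003, 0.22]
contact_force: [-0.5, 1.0, 0.8]
grip_width: 0.151
grasp_force: 12.0
```

Request:
{"name": "arm_command", "arguments": {"targets": [{"xyz": [0, 0, 0], "roll": 0}, {"xyz": [0, 0, 0], "roll": 0}, {"xyz": [0, 0, 0], "roll": 0}, {"xyz": [0, 0, 0], "roll": 0}, {"xyz": [-0.008, 0, 0], "roll": 0}, {"xyz": [-0.018, 0, 0], "roll": 0}, {"xyz": [-0.025, 0, 0], "roll": 0}, {"xyz": [-0.025, 0, 0], "roll": 0}], "claw": 0.65}}

```text
time_s: 27.8
ee_pos: [0.4509, 0.2476, 0.0145]
eef_rot: [3.141, 0.003, 0.221]
contact_force: [0.3, -0.0, -0.8]
grip_width: 0.352
grasp_force: 0.0
```

Request:
{"name": "arm_command", "arguments": {"targets": [{"xyz": [0, 0, 0], "roll": 0}, {"xyz": [0, 0, 0], "roll": 0}, {"xyz": [0, 0, 0], "roll": 0}, {"xyz": [0, 0, 0], "roll": 0}, {"xyz": [0, 0, 0], "roll": 0}, {"xyz": [0, 0, 0], "roll": 0}], "claw": 1, "squeeze": 15}}

```text
time_s: 28.3
ee_pos: [0.454, 0.2483, 0.0148]
eef_rot: [-3.141, -0.001, 0.22]
contact_force: [0.8, 0.6, 0.4]
grip_width: 0.148
grasp_force: 15.0
```

Request:
{"name": "arm_command", "arguments": {"targets": [{"xyz": [0, 0, -0.008], "roll": 0}, {"xyz": [0, 0, -0.025], "roll": 0}, {"xyz": [0, 0, -0.05], "roll": 0}, {"xyz": [0, 0, -0.08], "roll": 0}, {"xyz": [0, 0, -0.11], "roll": 0}, {"xyz": [0, 0, -0.14], "roll": 0}, {"xyz": [0, 0, -0.155], "roll": 0}, {"xyz": [0, 0, -0.16], "roll": 0}]}}

```text
time_s: 28.97
ee_pos: [0.455, 0.2489, 0.178]
eef_rot: [-3.14, -0.005, 0.219]
contact_force: [0.5, 0.2, -0.0]
grip_width: 0.149
grasp_force: 15.0
```

```bash
python3 -c "
from h import *
to(.5558,-.1248,.17,1.703)"
```

```text
t 28.97 tcp [0.455  0.2489 0.178 ] yaw 0.219 grip 0.149 15.0 F [ 0.5  0.2 -0. ] -> shift [0.017  0.3867 0.0073] roll -1.484
```

Request:
{"name": "arm_command", "arguments": {"targets": [{"xyz": [0.001, 0.02, 0], "roll": -0.1}, {"xyz": [0.002, 0.05, 0], "roll": -0.22}, {"xyz": [0.004, 0.085, 0], "roll": -0.34}, {"xyz": [0.005, 0.12, 0], "roll": -0.46}, {"xyz": [0.007, 0.155, 0], "roll": -0.58}, {"xyz": [0.008, 0.19, 0], "roll": -0.7}, {"xyz": [0.01, 0.225, 0], "roll": -0.82}, {"xyz": [0.011, 0.255, 0], "roll": -0.94}]}}

```text
time_s: 29.63
ee_pos: [0.5195, -0.001, 0.174]
eef_rot: [-3.141, 0.001, 1.164]
contact_force: [-0.2, 0.6, -0.5]
grip_width: 0.149
grasp_force: 15.0
```

```bash
python3 -c "
from h import *
to(.5558,-.1248,.12,1.703)"
```

```text
t 29.63 tcp [ 0.5195 -0.001   0.174 ] yaw 1.164 grip 0.149 15.0 F [-0.2  0.6 -0.5] -> shift [-0.0993  0.0823  0.054 ] roll -0.539
```

Request:
{"name": "arm_command", "arguments": {"targets": [{"xyz": [-0.02, 0.017, 0], "roll": -0.12}, {"xyz": [-0.045, 0.037, 0], "roll": -0.24}, {"xyz": [-0.068, 0.056, 0], "roll": -0.36}, {"xyz": [-0.086, 0.071, 0], "roll": -0.46}, {"xyz": [-0.096, 0.079, 0.01], "roll": -0.53}, {"xyz": [-0.098, 0.081, 0.025], "roll": -0.545}, {"xyz": [-0.098, 0.081, 0.04], "roll": -0.545}, {"xyz": [-0.098, 0.081, 0.05], "roll": -0.545}]}}

```text
time_s: 30.3
ee_pos: [0.5536, -0.1209, 0.1226]
eef_rot: [-3.139, -0.001, 1.704]
contact_force: [-1.5, 0.1, -0.2]
grip_width: 0.147
grasp_force: 15.0
```

Request:
{"name": "arm_command", "arguments": {"targets": [{"xyz": [0, 0, 0.01], "roll": 0}, {"xyz": [0, 0, 0.03], "roll": 0}, {"xyz": [0, 0, 0.045], "roll": 0}, {"xyz": [0, 0, 0.05], "roll": 0}, {"xyz": [0, 0, 0.05], "roll": 0}, {"xyz": [0, 0, 0.05], "roll": 0}]}}

```text
time_s: 30.8
ee_pos: [0.5551, -0.1202, 0.0749]
eef_rot: [-3.142, -0.0, 1.705]
contact_force: [-0.2, -0.3, -0.6]
grip_width: 0.149
grasp_force: 15.0
```

```bash
python3 -c "
from h import *
to(.5558,-.1248,.048,1.703)
o=np.array([.5525,-.1]);psi=.132;X=np.array([np.cos(psi),np.sin(psi)]);Y=np.array([-X[1],X[0]])
for f in ['scene','side']:
    grab(f,f+'11'); im=cv2.imread(f'pics/{f}11.png').astype(int); K,T=pickle.load(open(f'pics/{f}11.pkl','rb'))
    z=r.read_state()['ee_pos'][2]-.0072
    m=im.min(2)>140; v,u=np.nonzero(m); d=np.c_[u,v,np.ones(len(u))]@np.linalg.inv(K).T@T[:3,:3].T
    P=(T[:3,3]+d*((z-T[2,3])/d[:,2])[:,None])[:,:2]-o; a,b=P@X,P@Y
    for lo in np.arange(-.09,.08,.01):
        k=(b>lo)&(b<lo+.01)&(abs(a)<.03)
        if k.sum()>3: print(f,round(lo,2),k.sum(),a[k].min().round(3),a[k].mean().round(4),a[k].max().round(3))
"
```

```text
t 30.8 tcp [ 0.5551 -0.1202  0.0749] yaw 1.705 grip 0.149 15.0 F [-0.2 -0.3 -0.6] -> shift [-0.0046  0.0001  0.0269] roll 0.002
scene -0.06 25 -0.006 -0.0007 0.005
scene -0.05 25 -0.006 -0.0005 0.005
scene -0.04 23 -0.006 -0.0005 0.005
scene -0.03 13 -0.029 -0.0011 0.005
side -0.06 24 -0.004 0.0008 0.007
side -0.05 34 -0.029 -0.0018 0.011
side -0.04 51 -0.03 -0.0098 0.012
side -0.03 34 -0.029 -0.0135 0.005
side -0.02 23 -0.03 -0.0224 0.005
side -0.01 22 -0.029 -0.0239 -0.018
side -0.0 26 -0.03 -0.0229 -0.016
side 0.01 22 -0.029 -0.0235 -0.018
```

Request:
{"name": "arm_command", "arguments": {"targets": [{"xyz": [-0.003, 0, 0], "roll": 0}, {"xyz": [-0.0046, 0, 0.004], "roll": 0}, {"xyz": [-0.0046, 0, 0.011], "roll": 0}, {"xyz": [-0.0046, 0, 0.018], "roll": 0}, {"xyz": [-0.0046, 0, 0.024], "roll": 0}, {"xyz": [-0.0046, 0, 0.0265], "roll": 0}, {"xyz": [-0.0046, 0, 0.0265], "roll": 0}, {"xyz": [-0.0046, 0, 0.0265], "roll": 0}]}}

```text
time_s: 31.57
ee_pos: [0.5555, -0.1249, 0.0479]
eef_rot: [-3.141, -0.0, 1.705]
contact_force: [0.4, 0.0, 0.1]
grip_width: 0.148
grasp_force: 15.0
```

Request:
{"name": "arm_command", "arguments": {"targets": [{"xyz": [0, 0, 0], "roll": 0}, {"xyz": [0, 0, 0], "roll": 0}, {"xyz": [0, 0, 0], "roll": 0}, {"xyz": [0, 0, 0], "roll": 0}, {"xyz": [0, 0, 0], "roll": 0}], "claw": 0.65}}

```text
time_s: 31.98
ee_pos: [0.5557, -0.1251, 0.0484]
eef_rot: [3.141, 0.0, 1.705]
contact_force: [0.7, -0.2, -0.7]
grip_width: 0.351
grasp_force: 0.0
```

Request:
{"name": "arm_command", "arguments": {"targets": [{"xyz": [0, 0, -0.01], "roll": 0}, {"xyz": [0, 0, -0.03], "roll": 0}, {"xyz": [0, 0, -0.06], "roll": 0}, {"xyz": [0, 0, -0.095], "roll": 0}, {"xyz": [0, 0, -0.13], "roll": 0}, {"xyz": [0, 0, -0.165], "roll": 0}, {"xyz": [0.02, 0, -0.19], "roll": 0}, {"xyz": [0.055, 0, -0.2], "roll": 0}]}}

```text
time_s: 32.65
ee_pos: [0.5503, -0.0745, 0.2533]
eef_rot: [3.135, 0.004, 1.697]
contact_force: [0.5, -0.5, -0.3]
grip_width: 0.351
grasp_force: 0.0
```

Request:
{"name": "arm_command", "arguments": {"targets": [{"xyz": [0.03, 0, 0], "roll": 0}, {"xyz": [0.06, 0, 0], "roll": 0}, {"xyz": [0.07, 0, 0], "roll": 0}, {"xyz": [0.07, 0, 0], "roll": 0}, {"xyz": [0.07, 0, 0], "roll": 0}]}}

```text
time_s: 33.07
ee_pos: [0.539, -0.002, 0.2485]
eef_rot: [3.141, 0.001, 1.705]
contact_force: [0.8, -0.2, 0.2]
grip_width: 0.353
grasp_force: 0.0
```

```bash
cat > chk.py <<'E'
from h import *
to(.65,0,.25)
psi=.132;X=np.array([np.cos(psi),np.sin(psi)]);Y=np.array([-X[1],X[0]])
for f in ['scene','side','wrist']:
    grab(f,f+'12'); im=cv2.imread(f'pics/{f}12.png').astype(int); K,T=pickle.load(open(f'pics/{f}12.pkl','rb'))
    B,G,Rr=im[:,:,0],im[:,:,1],im[:,:,2]
    for nm,m,z,o in [('pen white',im.min(2)>140,.0346,np.array([.5525,-.1])),('sd red',(Rr>90)&(Rr>2*G),.0335,np.array([.470,-.111])),('sd shaft',im.min(2)>110,.0335,np.array([.470,-.111]))]:
        v,u=np.nonzero(m); d=np.c_[u,v,np.ones(len(u))]@np.linalg.inv(K).T@T[:3,:3].T
        P=(T[:3,3]+d*((z-T[2,3])/d[:,2])[:,None])[:,:2]-o; a,b=P@X,P@Y
        k=(abs(a)<.02)&(b>-.14)&(b<.1)
        if k.sum()>20:
            p=np.polyfit(b[k],a[k],1); print(f,nm,k.sum(),'b',np.percentile(b[k],[1,25,50,75,99]).round(3),'a mean',a[k].mean().round(4),'slope',p[0].round(3),'at0',p[1].round(4))
    if f!='wrist':
        m=((Rr>90)&(Rr>2*G)).astype(np.uint8); n,l,st,c=cv2.connectedComponentsWithStats(m)
        print([ (st[i].tolist()) for i in range(1,n) if st[i,4]>8])
E
python3 chk.py
```

```text
t 33.07 tcp [ 0.539  -0.002   0.2485] yaw 1.705 grip 0.353 0.0 F [ 0.8 -0.2  0.2] -> shift [-0.0129  0.1103 -0.0014] roll 0
scene pen white 270 b [-0.073 -0.056 -0.034 -0.004  0.065] a mean -0.0013 slope -0.007 at0 -0.0015
scene sd red 446 b [-0.034 -0.01   0.018  0.043  0.069] a mean 0.0005 slope 0.04 at0 -0.0002
scene sd shaft 501 b [-0.128 -0.092 -0.046  0.002  0.068] a mean -0.0052 slope -0.027 at0 -0.0063
[[319, 200, 9, 15, 68], [255, 260, 41, 35, 446]]
side pen white 259 b [-0.073 -0.058 -0.036 -0.003  0.099] a mean -0.0012 slope -0.01 at0 -0.0015
side sd red 190 b [-0.034 -0.02  -0.004  0.021  0.07 ] a mean 0.0007 slope 0.039 at0 0.0005
side sd shaft 562 b [-0.13  -0.095 -0.05   0.001  0.099] a mean -0.0048 slope -0.021 at0 -0.0056
[[296, 214, 6, 7, 34], [221, 254, 8, 6, 28], [229, 266, 18, 25, 160]]
wrist pen white 1261 b [-0.068 -0.047 -0.006  0.014  0.071] a mean -0.0001 slope -0.024 at0 -0.0003
wrist sd red 1029 b [-0.017  0.011  0.031  0.048  0.064] a mean -0.0004 slope 0.057 at0 -0.002
wrist sd shaft 735 b [-0.025  0.01   0.026  0.067  0.075] a mean -0.007 slope 0.119 at0 -0.0111
```

```bash
cat > prof.py <<'E'
from h import *
psi=.132;X=np.array([np.cos(psi),np.sin(psi)]);Y=np.array([-X[1],X[0]])
def prof(f,o,b,z):
    K,T=pickle.load(open(f'pics/{f}.pkl','rb')); im=cv2.imread(f'pics/{f}.png').astype(np.float32)
    A=np.arange(-.018,.0181,.002); P=np.array([[*(o+a*X+b*Y),z] for a in A]); p=(P-T[:3,3])@T[:3,:3]@K.T; p=(p[:,:2]/p[:,2:]).astype(np.float32)
    return cv2.remap(im,p[:,:1],p[:,1:],1)[:,0].min(1).astype(int)
sd=np.array([.470,-.111]);mk=np.array([.5525,-.1])
for b in (-.06,-.09,-.115,-.126):
    for f in ('scene3','scene12','side12'): print('sd',b,f,*prof(f,sd,b,.0335))
for b in (-.069,-.05,-.0,.04,.069):
    for f in ('scene3','scene12','side12'): print('mk',b,f,*prof(f,mk,b,.0346))
E
python3 prof.py
```

```text
sd -0.06 scene3 27 29 29 54 141 201 217 216 208 185 100 31 25 28 28 27 27 28 25
sd -0.06 scene12 27 27 26 34 82 122 141 152 197 225 124 39 25 30 29 30 28 28 29
sd -0.06 side12 43 44 44 54 85 113 125 133 155 170 135 74 46 43 44 45 44 44 44
sd -0.09 scene3 29 28 27 55 127 194 218 219 218 192 99 32 24 31 31 30 30 30 31
sd -0.09 scene12 29 29 26 54 127 193 195 189 232 219 112 33 25 30 31 30 30 28 29
sd -0.09 side12 43 43 44 67 128 175 188 189 201 200 151 80 45 43 43 42 42 43 42
sd -0.115 scene3 31 29 30 54 134 205 221 220 216 179 95 34 25 31 32 30 30 30 30
sd -0.115 scene12 30 29 28 54 134 200 185 190 238 216 103 34 23 29 30 28 29 30 29
sd -0.115 side12 42 41 42 65 130 178 187 188 207 199 145 77 44 41 42 40 42 41 42
sd -0.126 scene3 31 29 28 60 140 211 222 220 217 171 87 23 25 29 31 30 29 30 29
sd -0.126 scene12 28 30 29 59 139 211 221 220 217 171 88 25 26 29 30 29 29 30 30
sd -0.126 side12 41 41 43 62 124 175 188 185 181 178 142 81 46 41 41 41 42 41 41
mk -0.069 scene3 23 36 78 107 123 125 124 125 125 126 126 118 83 40 15 21 25 23 20
mk -0.069 scene12 34 64 133 177 181 161 138 137 126 1
[... 398 characters left out ...]
25 125 125 125 125 125 124 125 124 124 125 125 125 124 124 124
mk -0.0 scene12 124 124 124 123 120 122 132 146 157 163 166 161 150 135 126 125 124 124 124
mk -0.0 side12 125 125 125 125 123 124 129 139 148 153 153 149 141 131 126 125 125 125 125
mk 0.04 scene3 25 75 144 202 219 219 219 219 219 220 217 199 149 75 28 25 30 29 29
mk 0.04 scene12 36 68 103 111 94 56 28 26 28 29 30 30 28 23 17 17 18 17 15
mk 0.04 side12 52 80 122 143 124 90 61 45 43 45 45 44 42 37 36 35 35 35 36
mk 0.069 scene3 28 31 37 67 84 83 90 106 116 90 79 60 40 22 18 23 29 29 30
mk 0.069 scene12 27 29 34 67 84 84 78 72 67 57 50 22 17 18 18 18 19 19 17
mk 0.069 side12 44 45 45 46 47 53 52 42 40 39 40 39 38 37 36 36 36 36 36
```

The profiles show the shaft inside its groove and the pen inside its trough. The screwdriver handle spans y = -34 to 69 mm, where it should be. I'm handing the job in.

```bash
python3 -c "
from bench import r
print(r.finish_job())"
```

```text
the job is handed in; nothing more can be done
None
```

I handed in the job at about 33 s: the camera checks put the bottle, spool, screwdriver and pen in their own cut-outs, all released, and the beaker and sensor cap were left alone. `finish_job` returned no verdict, and I did not look at the spool again after letting go of it.

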